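# Hook the terminal cover under its stud and clip it down

## Task

Put the white sheet-steel terminal cover back over the ceramic terminal block on the upturned tank: tilt it so that the oblong eye in its end goes past the wide head of the stud, then lay it down level, flat and square on its mounting plate so that the head holds it there. Then turn the clip at the other end fully shut across the cover's rear tab, let go, and leave the other things on the bench where they are.

Things in the scene. Friction and masses are not known exactly. Their poses are not given: they have to be found in the camera images.
- tank: Upturned stainless tank standing fixed on the bench, 150 mm high, flat top 295 (x) by 500 (y) mm with a 40 mm drain spigot (22 mm high) at x +112 mm, y 0. Origin: centre of its underside on the bench, z up. The plate, the cover and the wrench are on its top.
- plate: Aluminium mounting plate fixed flat on the tank's top, 213 x 86 x 4 mm. Origin: at the tank's top, under the plate; x runs from stud to clip, z up. White ceramic terminal block at x -28 to +39 mm, 36 mm wide, top 22 mm above the plate. A cover fully home has its origin at x 0, y 0, z +4 mm, axes parallel; up to 8 mm towards -x or sideways is harmless.
- stud (a point): Foot of the upright stud, on its axis, on the plate's upper face, at plate x -85 mm; axes as the plate. Neck 8 mm diameter and 13 mm high, then a flat round head of 36 mm diameter, 7 mm thick (its top 20 mm above the plate).
- cover: Loose white-painted terminal cover of 3 mm sheet steel, 0.22 to 0.35 kg, lying level on the tank. Hood open below: x -50 to +50 mm, 64 mm wide, 32 mm high. At the -x end, flush with the bottom, a 64 mm wide tab with the oblong eye (x -58 to -89 mm), closed by a lip (x -89 to -97 mm). At the +x end a plain rear tab to x +74 mm. Origin: underside, middle of the hood; z up.
- eye (a point): Middle of the oblong eye, at the cover's underside, 31 mm along x by 46 mm along y; axes as the cover. Level, it is too narrow for the 36 mm head. With the eye end tilted down about 30 degrees, the lip's lower inner edge can go down on the stud's -x side to 7 mm above the plate, then along +x to 3 mm from the neck; there the cover can be levelled, then lowered.
- grip (a point): Middle of the grip bar of the black bow handle on the cover: bar 74 mm along the cover's x, 12 mm wide, 14 mm high, its middle 58 mm above the cover's underside, 19 mm free below it. Legs at x +-32 mm. The centre of mass lies a few mm from it towards the eye end. Axes as the cover.
- clip (a joint): Flat steel turn clip on the plate's pivot, turning level about z. 0 = open: thumb tab 1.75 rad clockwise (from above) from plate +x, so near plate -y. 1.75, its stop = shut: thumb tab towards plate +x and the 38 mm tongue opposite, over the cover's rear tab, 2 mm above it. Friction 0.04 N m: it stays where it is left.
- pivot (a point): Axis of the clip, on the plate's upper face; axes as the plate. The clip's arm is 13 mm wide and 3 mm thick, 5 to 8 mm above this point; its rivet head reaches 11 mm above it.
- thumb_tab (a point): Top middle of the upright thumb tab on the clip, 37 mm from the pivot's axis: 16 mm along the arm, 8 mm thick, foot 8 mm and top 29 mm above the plate. Its own x points outwards from the pivot.
- wrench: Steel wrench 150 mm long lying flat on the middle of the tank's top. To be left alone.
- screwdriver: Grey screwdriver 190 mm long on the bench at the right of the tank. To be left alone.
- meter: Grey hand multimeter, 165 by 82 by 36 mm, on the bench at the left of the tank. To be left alone.
- tape_roll: White tape roll, 90 mm across, on the bench at the left. To be left alone.
- spare_block: Spare white ceramic terminal block, 67 by 36 by 22 mm, on the bench at the right. To be left alone.
- screw_tray: Black divided tray, 120 by 90 by 30 mm, on the bench at the right. To be left alone.
- mug: Blue mug, 90 mm high, on the bench at the left of the tank. To be left alone.
Not all that is in view belongs to the job. Several things have the shape of the cover; the one meant has the colours described above.

How it is judged:
By the outcome, as a careful person would: the job done as asked, in the order asked, and still so for the second after the job is handed in, with the robot touching nothing.
It also fails if it takes over 53 s, if anything falls off the work surface, if the arm or the gripper's body presses on something with over 40 N, if the wrist force passes 120 N, or if a joint passes its speed limit or range.

## Robot

A 6-joint arm with a two-finger parallel gripper is mounted at the origin on the work surface. World frame = base frame: x ahead of the robot, y to its left, z up, the work surface at z = 0. Lengths are in m, angles in rad, forces in N, time in s.
With the tool pointing down it reaches from about 0.3 to 0.875 m from the base axis. Payload 4.2 kg.
Tool frame: the origin (TCP) lies at the very end of the fingers, on their centre line; the grasp point (between the pads) lies behind it (env.grip_point_offset is the y of the grasp point in the tool frame, in m); y points along the fingers, x is the direction in which the jaws open and shut, and the axes are right-handed (so a half turn about y gives the same grasp; the last joint's range is limited). The gripper opens to 85 mm and grips with 20 to 120 N. Pads are 22 mm wide; open, the fingers measure 114 mm over their backs; the gripper's body (76 mm by 85 mm) begins 54 mm behind the grasp point. The pads swing forward as they close: fully open they stand 13 mm farther back than shut.
Start: joints at [1.147, 0.32, 1.565, -0, 1.257, -0.02], TCP at [0.226, 0.529, 0.231] pointing down, gripper open.
Joint ranges: [-3.11, 3.11], [-0.84, 2.01], [0.21, 2.61], [-1.34, 4.49], [0.05, 2.63], [-2.56, 2.56]. Speed limits (rad/s): [2.57, 2.57, 3.14, 3.14, 3.14, 3.14].

## Interface

Orientations are given as a rotation vector (axis times angle).
In Python, from plant import env, imaging gives the robot as it stands.
- The arm moves only by the shell command python3 -m handwheel 'ROWS' [FORCE]. ROWS is JSON, a list of rows, each an object with "travel": the shift along the tool's x, y, z in m, a list of three; "twist": the turn, a rotation vector about the tool's x, y, z in rad, a list of three; "gripper": the opening, from 0 (shut) to 1 (fully open). In form: [{"travel": [tx, ty, tz], "twist": [wx, wy, wz], "gripper": gripper}, ...]. A call has exactly 10 rows; each row is the pose to reach, as a shift and turn from the pose commanded when the call began, along the tool's axes at that moment; what a row does not reach only later rows make up. A row lasts 1/10 s, in which the tool goes at most 50 mm and 8.59 degrees, less where a joint would pass 70% of its speed; a pose out of reach is approached as far as the arm can. A call with a gripper value outside its range is refused whole. The fingers move at their own pace and stop on an object; FORCE is the grip in N (left out, the last holds). Time passes only in rows, so rows that repeat a pose let the fingers close, or fill a call up. It gives the time, the measured TCP pose, the force and the opening at its end, in the units of the state.
- env.state(): the state, without advancing time (a new reading comes with each control period).
- imaging.snapshot(name): name is "scene" or "top"; returns a dict with "pixels" (480x640x3 uint8, red, green, blue), "fx", "fy", "cx", "cy" (pixels), "R" (3x3) and "t" (3): a world point X has camera coordinates R X + t. Camera axes: x right, y down, z forward; pixel columns grow to the right and rows downward; lengths in m; the calibration is good to about 2 mm. A picture is of the moment at which its call begins. There is no depth.
- env.finish_job(): hands the job in, once; it reports no verdict.
The state is a dict: "time_s": time; "joints": joint angles; "joint_vel": joint speeds; "joint_torque": joint torques, N m; "ee_pos": TCP position; "ee_rot": TCP orientation; "contact_force": force on the tool from outside, world axes, zero at the start; "ft_torque": the same for the moment, N m; "grip_width": opening from 0.0 (shut) to 1.0 (fully open).
Only numpy, scipy, OpenCV 4.12 (cv2) and the standard library are available. Lean on these libraries where they do the work, as an engineer would, in place of code of your own. Each camera call takes 0.05 s, during which the arm holds its last target.

## Working session

There is one attempt and no reset: what is moved stays moved. The work goes in short steps, Python scripts to look and compute and a shell command to move; the robot and the scene stay as the last step left them, time stands still between calls to the robot, and variables do not carry over. Pictures are saved under pics/ and viewed, and the job is handed in when it is done.

```bash
ls; mkdir -p pics
python3 - <<'E'
from plant import env, imaging
import cv2,pickle
print(env.state(), env.grip_point_offset)
for n in ("scene","top"):
    s=imaging.snapshot(n)
    pickle.dump(s,open(f'pics/{n}0.pkl','wb'))
    cv2.imwrite(f'pics/{n}0.png',s['pixels'][...,::-1])
    print(n,s['fx'],s['cx'],s['cy'],s['R'],s['t'])
E
```

```text
pics
{'time_s': 0.0, 'joints': array([ 1.14700139e+00,  3.20280547e-01,  1.56571507e+00, -5.77557579e-06,
        1.25742951e+00, -1.99744823e-02]), 'joint_vel': array([ 1.82370052e-03, -1.31986694e-04, -8.60852928e-04,  1.09398661e-05,
        1.76284913e-03,  1.24985407e-04]), 'joint_torque': array([ 3.49112679e-05, -4.15533757e+01, -2.34162444e+01, -1.00258653e-04,
        8.16737447e-03,  1.10134374e-05]), 'ee_pos': array([0.22571658, 0.52829486, 0.23047481]), 'ee_rot': array([-1.37460822, -0.90566295,  0.90820827]), 'contact_force': array([0.51296242, 0.19142538, 0.58730043]), 'ft_torque': array([-0.00356272,  0.02991569,  0.01934758]), 'grip_width': 1.0051059504491373} -0.0187
scene 608.4177458683542 323.7724813241514 237.36129937800035 [[ 0.87064615  0.49185578 -0.00729235]
 [ 0.25398665 -0.4621849  -0.8496328 ]
 [-0.42126721  0.73787737 -0.5273243 ]] [-0.43039029 -0.01550699  1.97185725]
top 602.1798644713472 331.00100507374833 236.0025374407485 [[ 0.02020186 -0.99963749  0.01779795]
 [-0.99730001 -0.02140531 -0.07024603]
 [ 0.07060154 -0.0163308  -0.99737091]] [-0.05243752  0.50960233  1.76584549]
```

View pics/scene0.png

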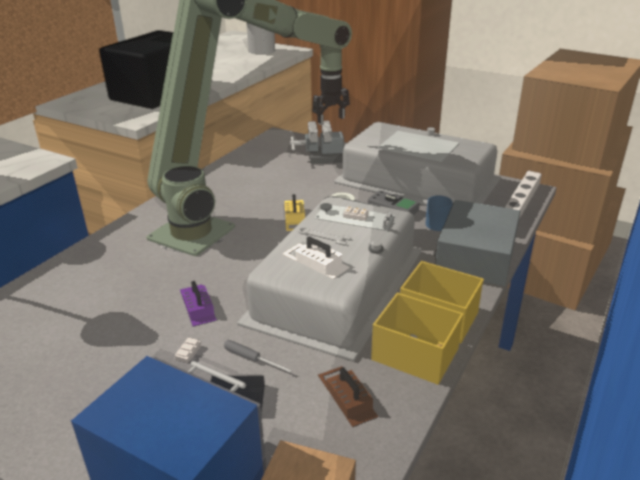

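View pics/top0.png

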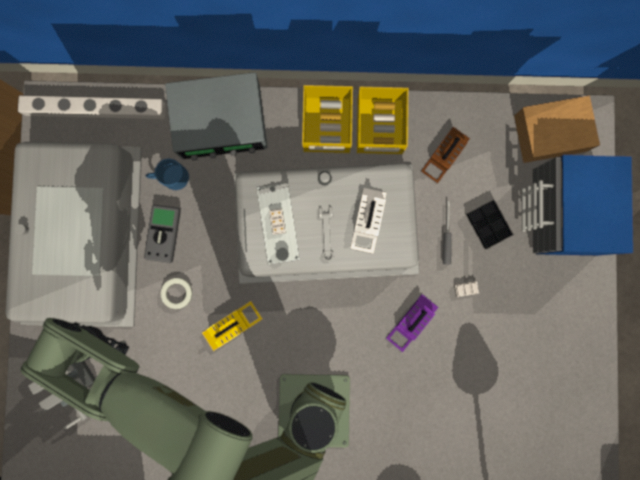

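The top view shows the cover at about (368,220), eye end nearest the robot at (364,241). The plate is at (277,222), with the stud near (282,253) and the clip near (267,188). I'll zoom in.

Run:
```python
import cv2
a=cv2.imread('pics/top0.png')[165:285,230:420]
cv2.imwrite('pics/top0z.png',cv2.resize(a,None,fx=4.2,fy=4.2,interpolation=cv2.INTER_CUBIC))
a=cv2.imread('pics/scene0.png')[180:290,260:430]
cv2.imwrite('pics/scene0z.png',cv2.resize(a,None,fx=4.7,fy=4.7,interpolation=cv2.INTER_CUBIC))
```

```text
(no output)
```

View pics/top0z.png

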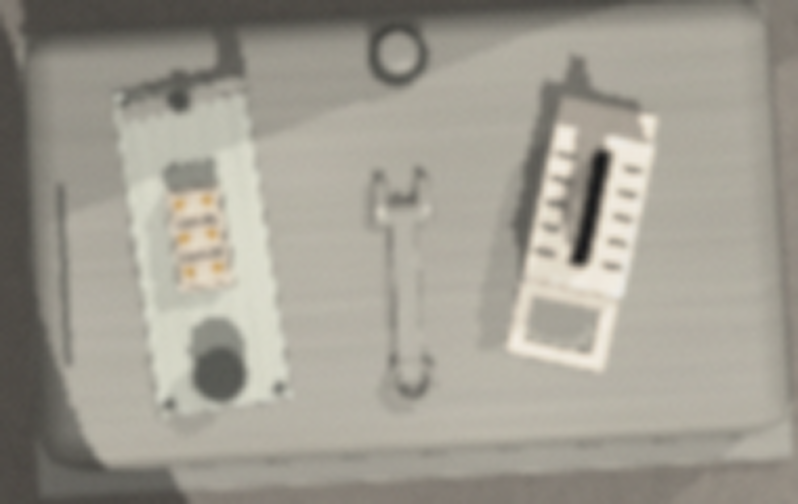

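View pics/scene0z.png

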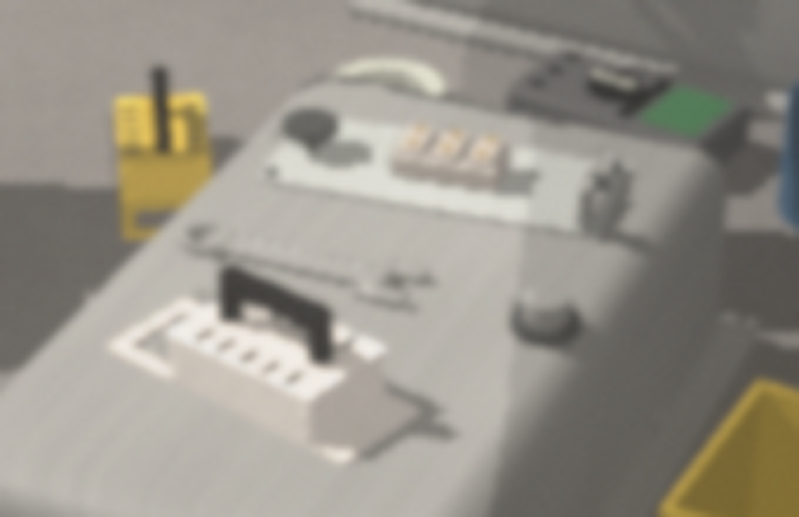

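Run:
```python
import cv2,numpy as np
a=cv2.imread('pics/top0.png')[170:215,245:305]
b=cv2.imread('pics/scene0.png')[205:245,360:420]
c=cv2.imread('pics/top0.png')[180:260,345:395]
f=lambda a,s:np.clip(cv2.resize(a,None,fx=s,fy=s,interpolation=cv2.INTER_CUBIC).astype(float)*1.2,0,255).astype('u1')
cv2.imwrite('pics/z1.png',f(a,12)); cv2.imwrite('pics/z2.png',f(b,12)); cv2.imwrite('pics/z3.png',f(c,7))
```

```text
(no output)
```

View pics/z1.png

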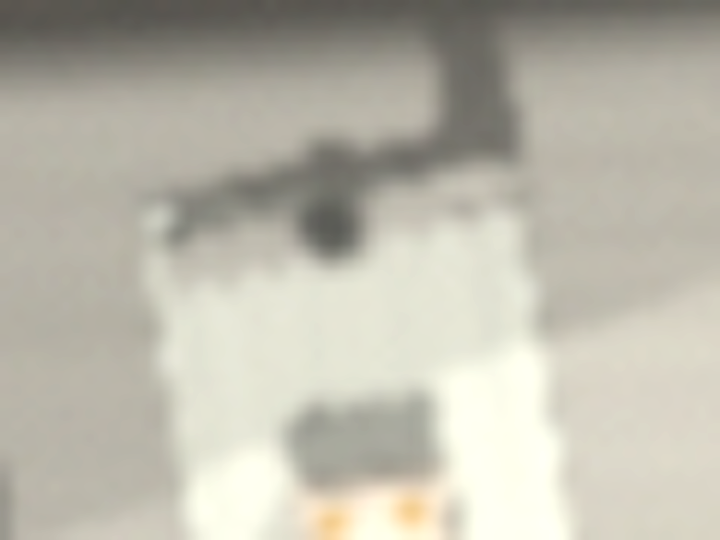

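View pics/z2.png

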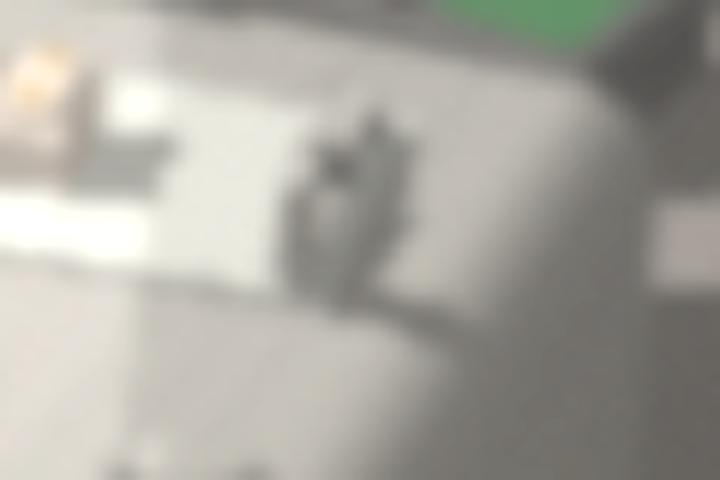

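View pics/z3.png

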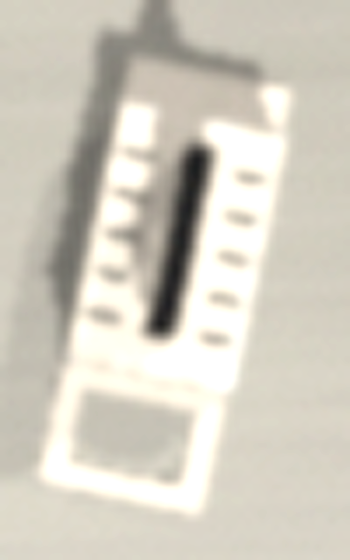

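```bash
cat > h.py <<'E'
import numpy as np,cv2,pickle
from scipy.optimize import least_squares
from scipy.spatial.transform import Rotation as Ro
def proj(s,X):
    c=np.atleast_2d(X)@s['R'].T+s['t']; return np.c_[s['fx']*c[:,0]/c[:,2]+s['cx'],s['fy']*c[:,1]/c[:,2]+s['cy']]
def unp(s,uv,z):
    d=np.array([(uv[0]-s['cx'])/s['fx'],(uv[1]-s['cy'])/s['fy'],1.])@s['R']; o=-s['R'].T@s['t']
    return o+d*(z-o[2])/d[2]
def uz(u,v,sc,ox,oy): return np.array([ox+(u+.5)/sc-.5, oy+(v+.5)/sc-.5])
def T(p,P,z0):
    P=np.atleast_2d(P)/1000; c,s=np.cos(p[2]),np.sin(p[2])
    return np.c_[p[0]+c*P[:,0]-s*P[:,1],p[1]+s*P[:,0]+c*P[:,1],z0+P[:,2]]
def fit(obs,z0,p0):
    # obs: list (snap, uv, P)
    f=lambda p:np.concatenate([(proj(s,T(p,P,z0))[0]-uv) for s,uv,P in obs])
    r=least_squares(f,p0,loss='soft_l1'); return r.x,f(r.x).reshape(-1,2)
def box(x0,x1,y0,y1,z):return [[x0,y0,z],[x1,y0,z],[x1,y1,z],[x0,y1,z]]
cover=[box(-97,74,-32,32,3),box(-50,50,-32,32,32),box(-37,37,-6,6,65),box(-89,-58,-23,23,3)]
plate=[box(-106.5,106.5,-43,43,4),box(-28,39,-18,18,26),
 [[-85+18*np.cos(a),18*np.sin(a),24] for a in np.linspace(0,6.28,24)]]
def draw(img,s,p,loops,z0,off,sc,col):
    for L in loops:
        q=(proj(s,T(p,L,z0))-off+.5)*sc-.5
        cv2.polylines(img,[np.round(q*8).astype(int)],True,col,1,cv2.LINE_AA,3)
E
cat > f.py <<'E'
from h import *
S=pickle.load(open('pics/scene0.pkl','rb'));Tp=pickle.load(open('pics/top0.pkl','rb'))
z3=lambda u,v:uz(u,v,7,345,180); zt=lambda u,v:uz(u,v,4.2,230,165); zs=lambda u,v:uz(u,v,4.7,260,180); z1=lambda u,v:uz(u,v,12,245,170)
to=[(z3(40,482),[-97,32,3]),(z3(200,515),[-97,-32,3]),(z3(237,390),[-50,-32,32]),(z3(203,145),[37,0,65]),(z3(158,335),[-37,0,65]),(z3(292,90),[74,-32,3])]
so=[(zs(108,343),[-97,-32+64,3])]
so=[(zs(345,460),[74,-32,3])]
oc=[(Tp,a,b) for a,b in to]
print('top -R^T t',-Tp['R'].T@Tp['t'],-S['R'].T@S['t'])
pc,r=fit(oc,.15,[.58,-.1,0]);print('cover',pc,'\n',r.round(1))
po=[(zt(118,95),[106.5,43,4]),(zt(243,80),[106.5,-43,4]),(zt(163,408),[-106.5,43,4]),(zt(290,393),[-106.5,-43,4]),(zt(219,373),[-85,0,24])]
pp,r=fit([(Tp,a,b) for a,b in po],.15,[.58,.15,0]);print('plate',pp,'\n',r.round(1))
w=unp(Tp,z1(331,228),.165);c,s=np.cos(pp[2]),np.sin(pp[2]);d=w[:2]-pp[:2]
print('pivot',w,'plate xy',c*d[0]+s*d[1],-s*d[0]+c*d[1])
for nm,sn,off,sc,sh in(('top',Tp,(230,165),4.2,(120,190)),('scene',S,(260,180),4.7,(110,170))):
    a=cv2.imread(f'pics/{nm}0.png')[off[1]:off[1]+sh[0],off[0]:off[0]+sh[1]]
    a=cv2.resize(a,None,fx=sc,fy=sc,interpolation=cv2.INTER_CUBIC)
    draw(a,sn,pc,cover,.15,off,sc,(0,0,255));draw(a,sn,pp,plate,.15,off,sc,(255,0,0))
    cv2.imwrite(f'pics/ov_{nm}.png',a)
E
python3 f.py
```

```text
top -R^T t [ 0.38461434 -0.01267265  1.79793374] [ 1.20933502 -1.250466    1.02349444]
cover [ 0.55790421 -0.14297631 -0.19054035] 
 [[ 0.  -0.2]
 [ 0.1 -0. ]
 [-0.7  0.3]
 [ 0.2 -0.1]
 [ 0.9 -0. ]
 [-0.4  0.1]]
plate [0.53427283 0.10622505 0.16808865] 
 [[-0.7 -0.4]
 [ 0.5 -1.3]
 [-0.6  1.8]
 [ 0.5  0.7]
 [ 0.2 -0.3]]
pivot [0.62658377 0.123889   0.165     ] plate xy 0.09396508380847408 0.001971549878054646
```

View pics/ov_top.png

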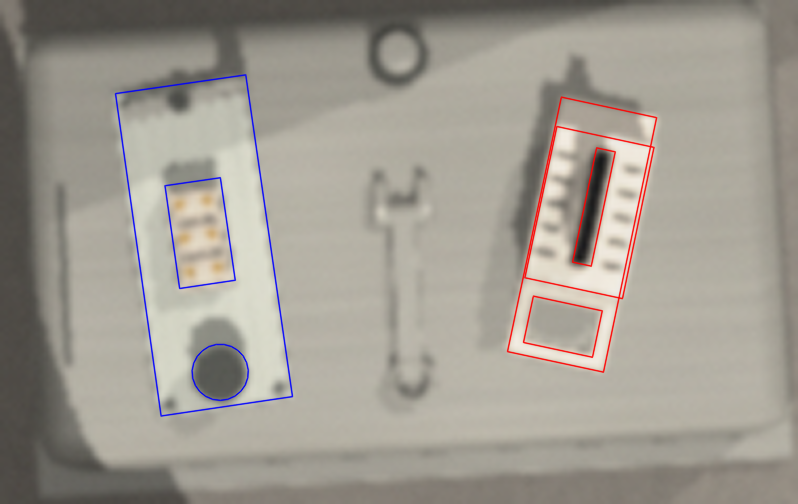

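View pics/ov_scene.png

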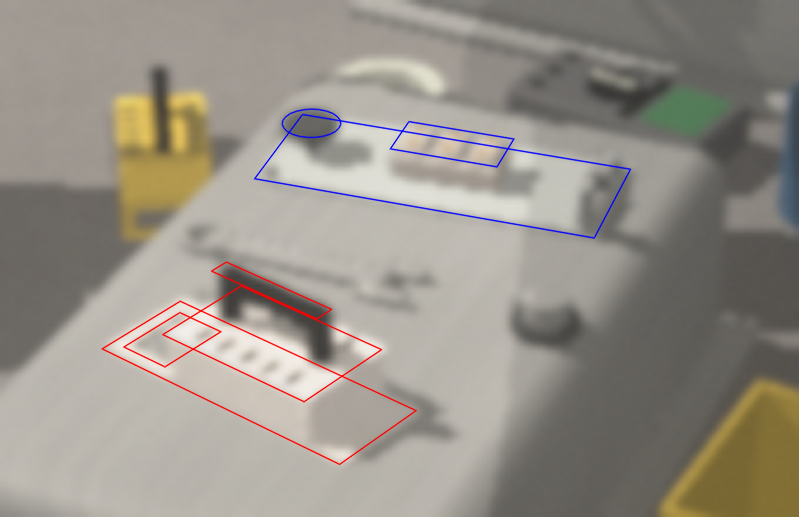

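```bash
cat > mv.py <<'E'
import numpy as np
from scipy.spatial.transform import Rotation as Ro
from plant import env
np.set_printoptions(suppress=True,precision=4)
def Rtool(yaw,tilt,flip=0):
    """frame with bar axis X (yaw), tilted eye end (-X) down by tilt. tool y = -Z, tool x = +-Y"""
    Rc=Ro.from_euler('ZY',[yaw,-tilt]).as_matrix()
    s=-1 if flip else 1
    return np.c_[s*Rc[:,1],-Rc[:,2],-s*Rc[:,0]]
def show():
    s=env.state();print('t',round(s['time_s'],2),'pos',s['ee_pos'],'q',s['joints'],'F',s['contact_force'],'M',s['ft_torque'],'g',round(s['grip_width'],3));return s
def delta(p,R,s):
    R0=Ro.from_rotvec(s['ee_rot']).as_matrix()
    print('travel',(R0.T@(np.array(p)-s['ee_pos'])).round(4),'twist',Ro.from_matrix(R0.T@R).as_rotvec().round(4))
E
python3 - <<'E'
from mv import *
s=show();print(Ro.from_rotvec(s['ee_rot']).as_matrix())
for f in (0,1):
    for p in ([.226,.528,.32],[.558,-.143,.30],[.558,-.143,.19]): delta(p,Rtool(-.19,0,f),s)
E
```

```text
t 0.1 pos [0.2257 0.5284 0.2306] q [ 1.147   0.3202  1.5656  0.      1.2574 -0.02  ] F [-0.1614 -0.1133  0.0508] M [-0.01    0.0552 -0.0145] g 0.999
[[ 0.3929 -0.0007 -0.9196]
 [ 0.9196 -0.0014  0.3929]
 [-0.0016 -1.      0.0001]]
travel [-0.0004 -0.0894 -0.0004] twist [-0.0002 -0.2138 -0.0016]
travel [-0.4869 -0.0687 -0.5693] twist [-0.0002 -0.2138 -0.0016]
travel [-0.4868  0.0413 -0.5693] twist [-0.0002 -0.2138 -0.0016]
travel [-0.0004 -0.0894 -0.0004] twist [ 0.0023  2.9278 -0.0003]
travel [-0.4869 -0.0687 -0.5693] twist [ 0.0023  2.9278 -0.0003]
travel [-0.4868  0.0413 -0.5693] twist [ 0.0023  2.9278 -0.0003]
```

```bash
python3 -m handwheel '[{"travel":[-0.02,-0.05,-0.02],"twist":[0,-0.02,0],"gripper":1},{"travel":[-0.05,-0.07,-0.06],"twist":[0,-0.04,0],"gripper":1},{"travel":[-0.08,-0.07,-0.093],"twist":[0,-0.06,0],"gripper":1},{"travel":[-0.11,-0.07,-0.128],"twist":[0,-0.08,0],"gripper":1},{"travel":[-0.14,-0.07,-0.163],"twist":[0,-0.1,0],"gripper":1},{"travel":[-0.17,-0.07,-0.2],"twist":[0,-0.12,0],"gripper":1},{"travel":[-0.2,-0.07,-0.235],"twist":[0,-0.14,0],"gripper":1},{"travel":[-0.23,-0.07,-0.27],"twist":[0,-0.16,0],"gripper":0.6},{"travel":[-0.26,-0.07,-0.305],"twist":[0,-0.18,0],"gripper":0.6},{"travel":[-0.29,-0.07,-0.34],"twist":[0,-0.214,0],"gripper":0.6}]' 80
python3 - <<'E'
from mv import *
s=show()
for p in ([.558,-.143,.30],[.558,-.143,.19]): delta(p,Rtool(-.19,0),s)
E
```

```text
time_s: 1.1
ee_pos: [0.4249, 0.1266, 0.3011]
ee_rot: [-1.292, -1.069, 1.069]
contact_force: [0.8, 1.1, 0.1]
grip_width: 0.597
t 1.1 pos [0.4249 0.1266 0.3011] q [ 0.2636  0.0686  1.7115  0.0002  1.3617 -1.1186] F [0.8152 1.1017 0.1333] M [-0.0083 -0.036  -0.033 ] g 0.597
travel [-0.2399  0.0011 -0.1813] twist [-0.0002  0.0014  0.0001]
travel [-0.2399  0.1111 -0.1814] twist [-0.0002  0.0014  0.0001]
```

```bash
python3 -m handwheel '[{"travel":[-0.038,0,-0.028],"twist":[0,0,0],"gripper":0.6},{"travel":[-0.076,0,-0.057],"twist":[0,0,0],"gripper":0.6},{"travel":[-0.114,0,-0.086],"twist":[0,0,0],"gripper":0.6},{"travel":[-0.152,0,-0.115],"twist":[0,0,0],"gripper":0.6},{"travel":[-0.19,0,-0.144],"twist":[0,0,0],"gripper":0.6},{"travel":[-0.22,0,-0.166],"twist":[0,0,0],"gripper":0.6},{"travel":[-0.24,0,-0.181],"twist":[0,0,0],"gripper":0.6},{"travel":[-0.24,0.01,-0.181],"twist":[0,0,0],"gripper":0.6},{"travel":[-0.24,0.02,-0.181],"twist":[0,0,0],"gripper":0.6},{"travel":[-0.24,0.02,-0.181],"twist":[0,0,0],"gripper":0.6}]'
python3 - <<'E'
from mv import *
import cv2,pickle
from plant import imaging
s=show(); delta([.558,-.143,.19],Rtool(-.19,0),s)
for n,o in(('top',(300,150)),('scene',(250,150))):
    k=imaging.snapshot(n);pickle.dump(k,open(f'pics/{n}1.pkl','wb'))
    a=k['pixels'][o[1]:o[1]+120,o[0]:o[0]+130,::-1]
    cv2.imwrite(f'pics/{n}1.png',cv2.resize(a,None,fx=5,fy=5,interpolation=cv2.INTER_CUBIC))
E
```

```text
time_s: 2.1
ee_pos: [0.5556, -0.1401, 0.279]
ee_rot: [-1.288, -1.066, 1.07]
contact_force: [-0.1, -0.1, -0.5]
grip_width: 0.6
t 2.1 pos [ 0.5556 -0.1401  0.279 ] q [-0.2674  0.2936  1.4819  0.0005  1.371  -1.6492] F [-0.1213 -0.0931 -0.538 ] M [-0.0098 -0.0288 -0.0037] g 0.6
travel [-0.0024  0.089  -0.0034] twist [-0.0049  0.0009  0.0009]
```

View pics/scene1.png

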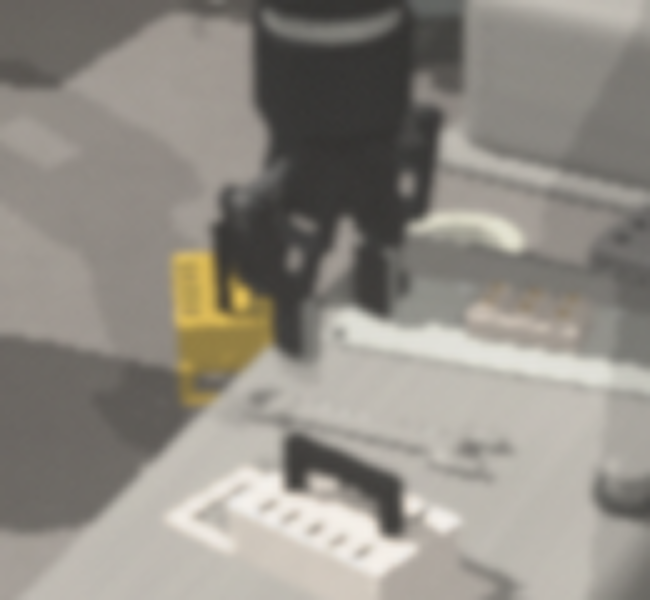

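View pics/top1.png

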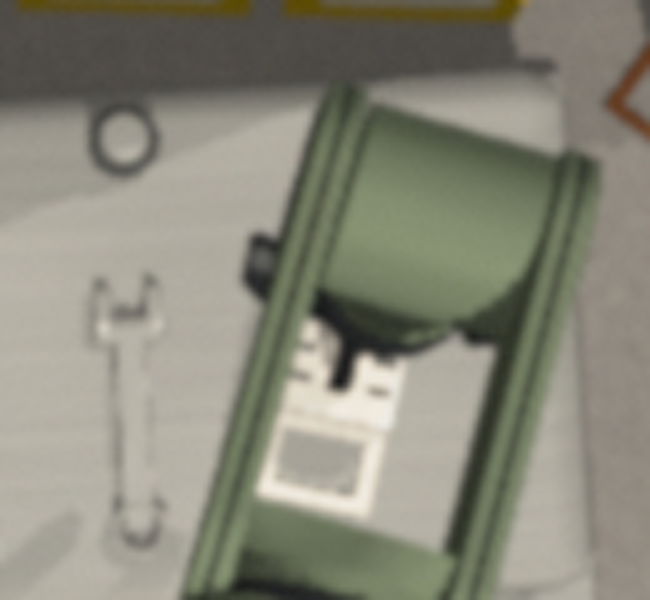

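```bash
python3 -m handwheel '[{"travel":[0,0.03,0],"twist":[0,0,0],"gripper":0.6},{"travel":[0,0.06,0],"twist":[0,0,0],"gripper":0.6},{"travel":[0,0.08,0],"twist":[0,0,0],"gripper":0.6},{"travel":[0,0.09,0],"twist":[0,0,0],"gripper":0.6},{"travel":[0,0.09,0],"twist":[0,0,0],"gripper":0.6},{"travel":[0,0.09,0],"twist":[0,0,0],"gripper":0.05},{"travel":[0,0.09,0],"twist":[0,0,0],"gripper":0.05},{"travel":[0,0.09,0],"twist":[0,0,0],"gripper":0.0},{"travel":[0,0.09,0],"twist":[0,0,0],"gripper":0.0},{"travel":[0,0.09,0],"twist":[0,0,0],"gripper":0.0}]' 90
python3 - <<'E'
from mv import *
s=show(); delta([.558,-.143,.19],Rtool(-.19,0),s)
E
```

```text
time_s: 3.2
ee_pos: [0.5578, -0.1413, 0.1926]
ee_rot: [-1.295, -1.07, 1.067]
contact_force: [0.3, 2.2, 5.5]
grip_width: 0.127
t 3.2 pos [ 0.5578 -0.1413  0.1926] q [-0.2683  0.3457  1.6267  0.0006  1.1667 -1.6496] F [0.2577 2.2268 5.4757] M [0.1773 0.0095 0.113 ] g 0.127
travel [-0.0017  0.0026 -0.0005] twist [0.0026 0.0003 0.0003]
```

```bash
python3 -m handwheel '[{"travel":[0,-0.01,0],"twist":[0,0,0],"gripper":0},{"travel":[0,-0.02,0],"twist":[0,0,0],"gripper":0},{"travel":[0,-0.03,0],"twist":[0,0,0],"gripper":0},{"travel":[0,-0.05,0],"twist":[0,0,0],"gripper":0},{"travel":[0,-0.07,0],"twist":[0,0,0],"gripper":0},{"travel":[0,-0.09,0],"twist":[0,0,0],"gripper":0},{"travel":[0,-0.11,0],"twist":[0,0,0],"gripper":0},{"travel":[0,-0.12,0],"twist":[0,0,0],"gripper":0},{"travel":[0,-0.12,0],"twist":[0,0,0],"gripper":0},{"travel":[0,-0.12,0],"twist":[0,0,0],"gripper":0}]' 90
cat > cp.py <<'E'
from mv import *
PX,PY,PYAW=.5343,.1062,.174
def place(xe,ze,tilt,y=0,gx=0.0,gz=0.058,plate_z=.154):
    """TCP pose such that lip lower inner edge (cover -89,0,0) is at plate x=xe mm, ze mm above plate face"""
    c,s=np.cos(tilt),np.sin(tilt)
    # grip point in cover rel. to lip edge
    dx,dz=.089+gx,gz-.0187
    X=xe/1000+c*dx-s*dz; Z=ze/1000+s*dx+c*dz
    cy,sy=np.cos(PYAW),np.sin(PYAW)
    # stud position known best: plate x -85
    return np.array([PX+cy*X-sy*y,PY+sy*X+cy*y,plate_z+Z]),Rtool(PYAW,tilt)
E
python3 - <<'E'
from cp import *
s=show(); 
for a in [(-105,80,np.radians(30)),(-105,7,np.radians(30)),(-92,7,np.radians(30)),(-92,7,0)]:
    p,R=place(*a);print(p);delta(p,R,s)
E
```

```text
time_s: 4.2
ee_pos: [0.5567, -0.1413, 0.3106]
ee_rot: [-1.292, -1.067, 1.069]
contact_force: [-0.8, -0.9, -3.0]
grip_width: 0.116
t 4.2 pos [ 0.5567 -0.1413  0.3106] q [-0.2686  0.2819  1.4209  0.      1.4401 -1.6495] F [-0.7806 -0.9011 -3.0065] M [-0.0081  0.0112  0.0281] g 0.116
[0.4874 0.098  0.3125]
travel [ 0.2219 -0.0018  0.1132] twist [-0.5191 -0.3556 -0.0949]
[0.4874 0.098  0.2395]
travel [0.2219 0.0712 0.1131] twist [-0.5191 -0.3556 -0.0949]
[0.5002 0.1002 0.2395]
travel [0.2265 0.0712 0.1009] twist [-0.5191 -0.3556 -0.0949]
[0.5313 0.1057 0.2003]
travel [0.2377 0.1104 0.0714] twist [-0.0013 -0.3639  0.0004]
```

```bash
sed -i 's/gz=0.058/gz=0.0613/' cp.py; python3 -m handwheel '[{"travel":[0.022,-0.005,0.011],"twist":[0,-0.03,0],"gripper":0},{"travel":[0.05,-0.005,0.025],"twist":[-0.05,-0.08,-0.01],"gripper":0},{"travel":[0.08,-0.005,0.04],"twist":[-0.13,-0.13,-0.024],"gripper":0},{"travel":[0.11,-0.005,0.055],"twist":[-0.22,-0.18,-0.04],"gripper":0},{"travel":[0.14,-0.005,0.07],"twist":[-0.3,-0.23,-0.055],"gripper":0},{"travel":[0.17,-0.005,0.087],"twist":[-0.38,-0.28,-0.07],"gripper":0},{"travel":[0.2,-0.005,0.102],"twist":[-0.46,-0.32,-0.085],"gripper":0},{"travel":[0.222,-0.005,0.113],"twist":[-0.519,-0.3556,-0.095],"gripper":0},{"travel":[0.222,-0.005,0.113],"twist":[-0.519,-0.3556,-0.095],"gripper":0},{"travel":[0.222,-0.005,0.113],"twist":[-0.519,-0.3556,-0.095],"gripper":0}]'
cat > snap.py <<'E'
import sys,cv2,pickle,numpy as np
from plant import imaging
k=sys.argv[1]
for n,o,w,h,f in(('top',(235,165),100,110,5),('scene',(295,150),140,105,5.5)):
    s=imaging.snapshot(n);pickle.dump(s,open(f'pics/{n}{k}.pkl','wb'))
    a=s['pixels'][o[1]:o[1]+h,o[0]:o[0]+w,::-1]
    cv2.imwrite(f'pics/{n}{k}.png',cv2.resize(a,None,fx=f,fy=f,interpolation=cv2.INTER_CUBIC))
E
python3 - <<'E'
from cp import *
s=show(); 
for a in [(-105,80,np.radians(30)),(-106,30,np.radians(30)),(-106,7,np.radians(30))]:
    p,R=place(*a);print(p);delta(p,R,s)
E
python3 snap.py 2
```

```text
time_s: 5.2
ee_pos: [0.487, 0.0981, 0.3151]
ee_rot: [-1.461, -1.742, 1.008]
contact_force: [1.3, 0.5, -1.3]
grip_width: 0.12
t 5.2 pos [0.487  0.0981 0.3151] q [ 0.1766 -0.0952  1.9432 -0.002   0.7715 -1.5686] F [ 1.2931  0.5495 -1.3259] M [-0.0716  0.4844 -0.01  ] g 0.12
[0.4858 0.0977 0.3154]
travel [-0.0003 -0.0009  0.0009] twist [-0.0016  0.0015 -0.0001]
[0.4848 0.0975 0.2654]
travel [-0.0002  0.042   0.0267] twist [-0.0016  0.0015 -0.0001]
[0.4848 0.0975 0.2424]
travel [-0.0002  0.0619  0.0382] twist [-0.0016  0.0015 -0.0001]
```

View pics/scene2.png

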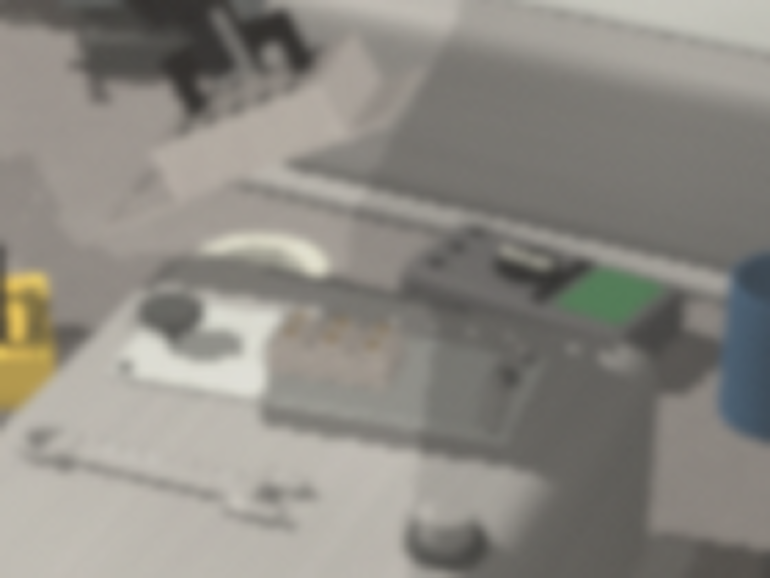

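View pics/top2.png

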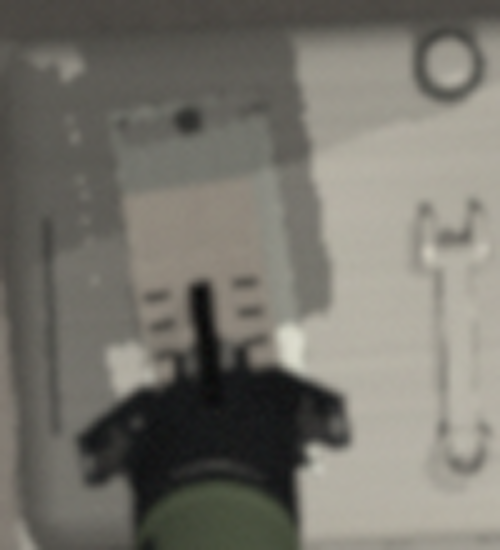

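```bash
cat > ov.py <<'E'
import sys
from h import *
from cp import *
def coverT(s,gx=0,h=.0426):
    R0=Ro.from_rotvec(s['ee_rot']).as_matrix()
    Rc=np.c_[-R0[:,2],R0[:,0],-R0[:,1]]  # X,Y,Z cover
    return Rc, s['ee_pos']-Rc@np.array([gx,0,h])
if __name__=='__main__':
    k=sys.argv[1]; s=env.state(); Rc,o=coverT(s)
    for n,of,w,h_,f in(('top',(235,165),100,110,5),('scene',(295,150),140,105,5.5)):
        sn=pickle.load(open(f'pics/{n}{k}.pkl','rb')); a=cv2.imread(f'pics/{n}{k}.png')
        for L in cover:
            q=(proj(sn,(np.array(L)/1000)@Rc.T+o)-of+.5)*f-.5
            cv2.polylines(a,[np.round(q*8).astype(int)],True,(0,0,255),1,cv2.LINE_AA,3)
        draw(a,sn,(PX,PY,PYAW),plate,.15,of,f,(255,0,0))
        cv2.imwrite(f'pics/ov{n}{k}.png',a)
E
python3 ov.py 2
```

```text
(no output)
```

View pics/ovscene2.png

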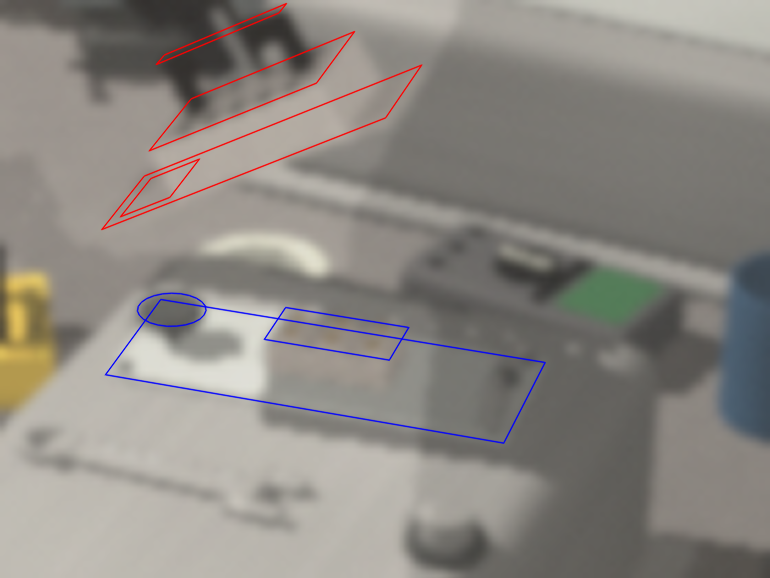

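View pics/ovtop2.png

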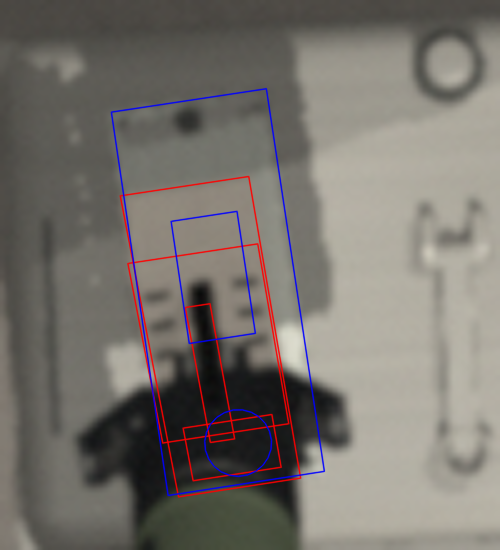

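Run:
```python
from ov import *
Tp=pickle.load(open('pics/top0.pkl','rb'));pc=[.5579,-.1430,-.1905]
s=env.state();Rc,o=coverT(s);T2=pickle.load(open('pics/top2.pkl','rb'))
for u,v,z in [(250,178,32),(240,217,32),(232,258,32),(223,299,32),(215,338,32),(105,315,32),(203,145,65),(158,335,65)]:
    w=unp(Tp,uz(u,v,7,345,180),.15+z/1000);d=w[:2]-pc[:2];c,n=np.cos(pc[2]),np.sin(pc[2])
    P=np.array([c*d[0]+n*d[1],-n*d[0]+c*d[1],z/1000])
    print(P*1000,(proj(T2,Rc@P+o)[0]-(235,165)+.5)*5-.5)
```

```text
[ 32.7332 -21.903   32.    ] [242.3454 278.2666]
[ 17.0842 -21.2065  32.    ] [245.9749 307.0299]
[  0.8611 -21.4243  32.    ] [251.5789 336.2832]
[-15.42   -21.2644  32.    ] [256.3972 365.4752]
[-30.8395 -21.3241  32.    ] [261.3357 392.8023]
[-31.0737  21.9735  32.    ] [175.7114 406.3058]
[36.6273  0.4653 65.    ] [196.3269 306.014 ]
[-37.6126   2.341   65.    ] [217.5115 441.9871]
```

Run:
```python
import pickle,cv2,numpy as np
for n,(x,y,w,h,f) in {'scene':(295,140,90,65,8.8),'top':(250,190,55,65,9)}.items():
    a=pickle.load(open(f'pics/{n}2.pkl','rb'))['pixels'][y:y+h,x:x+w,::-1].astype(float)
    a=np.clip((a-40)*1.6,0,255).astype('u1')
    cv2.imwrite(f'pics/c{n}2.png',cv2.resize(a,None,fx=f,fy=f,interpolation=cv2.INTER_CUBIC))
```

```text
(no output)
```

View pics/cscene2.png

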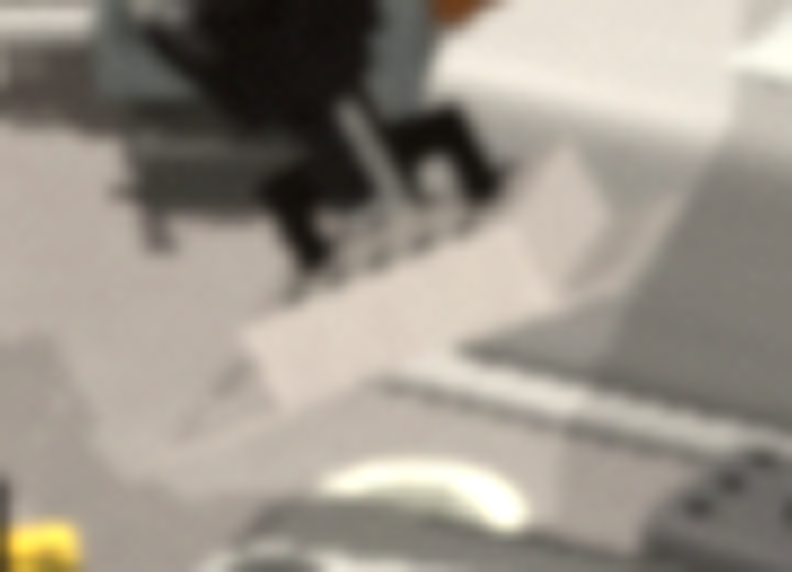

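View pics/ctop2.png

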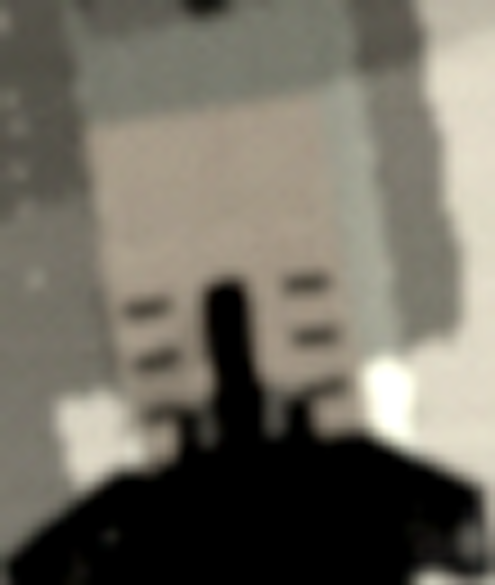

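```bash
cat > fit6.py <<'E'
from ov import *
def fit6(obs,s,gx=0,h=.0426):
    Rc,o=coverT(s,gx,h)
    # params: dpos in cover frame mm, rotvec in cover frame
    def f(p):
        Rr=Rc@Ro.from_rotvec(p[3:]).as_matrix(); c=o+Rc@(p[:3]/1000)
        # rotate about grip point
        g=np.array([0,0,.058]); c=c+Rc@g-Rr@g
        return np.concatenate([(proj(sn,Rr@(np.array(P)/1000)+c)[0]-uv) for sn,uv,P in obs])
    r=least_squares(lambda p:np.r_[f(p),p[:3]*.05,p[3:]*5],np.zeros(6),loss='soft_l1')
    print('cover-frame dpos mm',r.x[:3].round(2),'drot deg',np.degrees(r.x[3:]).round(2));print(f(r.x).reshape(-1,2).round(2).tolist())
    print('unfitted',f(np.zeros(6)).reshape(-1,2).round(2).tolist())
    return r.x
E
python3 - <<'E'
from fit6 import *
s=env.state();Tp=pickle.load(open('pics/top2.pkl','rb'));S=pickle.load(open('pics/scene2.pkl','rb'))
zt=lambda u,v:uz(u,v,9,250,190);zs=lambda u,v:uz(u,v,8.8,295,140)
to=[(Tp,zt(307,285),[32.7,-21.9,32]),(Tp,zt(314,335),[17.1,-21.3,32]),(Tp,zt(147,309),[32.7,21.9,32]),(Tp,zt(156,360),[17.1,21.3,32]),(Tp,zt(92,122),[74,32,3]),(Tp,zt(325,92),[74,-32,3])]
so=[(S,zs(245,345),[-50,-32,32]),(S,zs(285,412),[-50,-32,0]),(S,zs(555,300),[50,-32,3]),(S,zs(515,228),[50,-32,32]),(S,zs(565,150),[50,32,32])]
for o in (to,so,to+so): fit6(o,s)
w=unp(S,uz(170,313,5.5,295,150),.174);print('stud scene',w,'stud top',T((PX,PY,PYAW),[-85,0,24],.15))
E
```

```text
cover-frame dpos mm [ 0.54 -0.42  7.1 ] drot deg [-1.65 -3.25 -1.1 ]
[[0.1, -0.01], [-0.04, 0.04], [0.05, -0.51], [0.26, -0.64], [-0.22, 0.45], [-0.15, 0.64]]
unfitted [[-0.6, -0.96], [-0.61, -0.78], [-0.49, -0.94], [-0.16, -0.96], [-1.23, 0.56], [-1.43, 0.02]]
cover-frame dpos mm [-2.96  4.2  -3.57] drot deg [-0.37  0.58  3.02]
[[-0.51, -1.0], [0.34, 1.28], [0.19, 0.72], [-0.13, -0.4], [0.07, -0.32]]
unfitted [[-0.75, -1.84], [0.23, 0.4], [-0.59, 0.26], [-1.04, -0.84], [0.18, -1.35]]
cover-frame dpos mm [-2.13 -0.14 -2.42] drot deg [-1.55 -1.37 -0.22]
[[-0.12, -0.6], [-0.16, -0.5], [0.0, -0.85], [0.3, -0.94], [-0.41, 0.47], [-0.61, 0.3], [-0.83, -0.7], [0.26, 1.56], [-1.03, 0.76], [-1.61, -0.37], [-0.0, -0.37]]
unfitted [[-0.6, -0.96], [-0.61, -0.78], [-0.49, -0.94], [-0.16, -0.96], [-1.23, 0.56], [-1.43, 0.02], [-0.75, -1.84], [0.23, 0.4], [-0.59, 0.26], [-1.04, -0.84], [0.18, -1.35]]
stud scene [0.4521 0.0875 0.174 ] stud top [[0.4506 0.0915 0.174 ]]
```

Run:
```python
from cp import *
s=show(); t=np.radians(33)
for a in [(-107,30,t),(-107,18,t),(-107,10,t)]:
    p,R=place(*a);print(p);delta(p,R,s)
```

```text
t 5.3 pos [0.4883 0.0975 0.3159] q [ 0.1748 -0.0941  1.941  -0.0019  0.7712 -1.5685] F [ 0.1706 -0.4543 -3.208 ] M [-0.1056  0.5278 -0.0077] g 0.117
[0.4796 0.0966 0.2682]
travel [0.0007 0.0369 0.0314] twist [-0.0525 -0.0003 -0.001 ]
[0.4796 0.0966 0.2562]
travel [0.0007 0.0473 0.0374] twist [-0.0525 -0.0003 -0.001 ]
[0.4796 0.0966 0.2482]
travel [0.0007 0.0542 0.0414] twist [-0.0525 -0.0003 -0.001 ]
```

```bash
python3 -m handwheel '[{"travel":[0,0.005,0.006],"twist":[-0.02,0,0],"gripper":0},{"travel":[0,0.011,0.012],"twist":[-0.05,0,0],"gripper":0},{"travel":[0,0.019,0.018],"twist":[-0.05,0,0],"gripper":0},{"travel":[0,0.028,0.025],"twist":[-0.05,0,0],"gripper":0},{"travel":[0,0.037,0.031],"twist":[-0.052,0,0],"gripper":0},{"travel":[0,0.042,0.034],"twist":[-0.052,0,0],"gripper":0},{"travel":[0,0.047,0.037],"twist":[-0.052,0,0],"gripper":0},{"travel":[0,0.047,0.037],"twist":[-0.052,0,0],"gripper":0},{"travel":[0,0.047,0.037],"twist":[-0.052,0,0],"gripper":0},{"travel":[0,0.047,0.037],"twist":[-0.052,0,0],"gripper":0}]'
python3 - <<'E'
from cp import *
s=show(); t=np.radians(33)
for a in [(-107,18,t),(-107,6,t)]:
    p,R=place(*a);print(p);delta(p,R,s)
E
python3 snap.py 3;python3 ov.py 3
```

```text
time_s: 6.3
ee_pos: [0.4802, 0.0966, 0.2578]
ee_rot: [-1.496, -1.782, 0.966]
contact_force: [-0.3, 0.2, -3.2]
grip_width: 0.115
t 6.3 pos [0.4802 0.0966 0.2578] q [ 0.1758 -0.0809  2.1065 -0.0026  0.538  -1.5674] F [-0.2974  0.1694 -3.2312] M [-0.0991  0.5125  0.0075] g 0.115
[0.4796 0.0966 0.2562]
travel [0.0001 0.001  0.0013] twist [ 0.0021  0.0003 -0.0003]
[0.4796 0.0966 0.2442]
travel [0.0001 0.0111 0.0079] twist [ 0.0021  0.0003 -0.0003]
```

View pics/scene3.png

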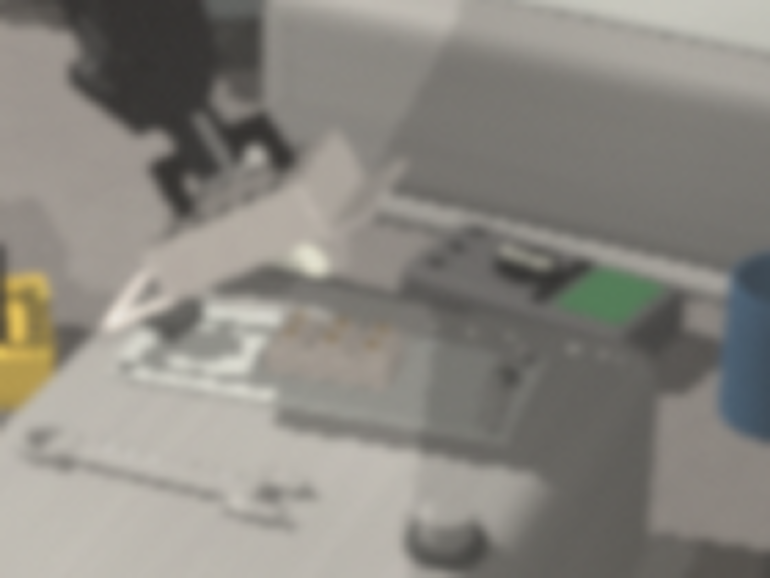

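View pics/ovscene3.png

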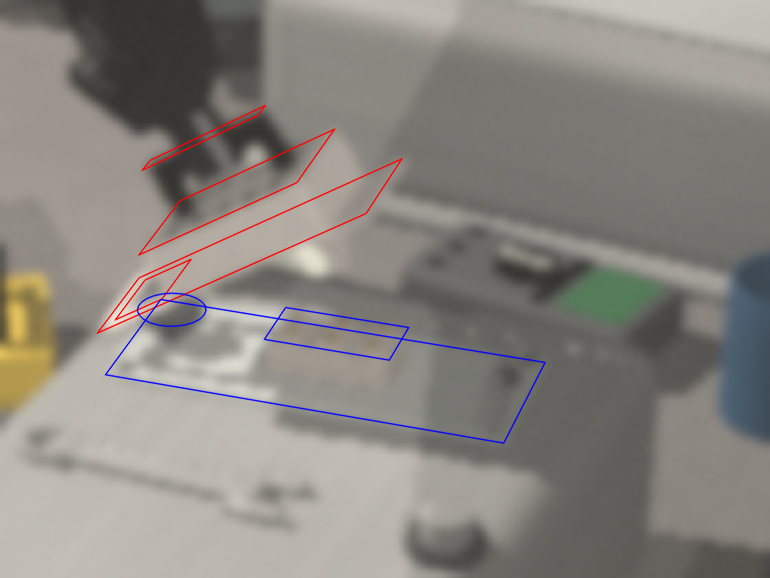

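View pics/ovtop3.png

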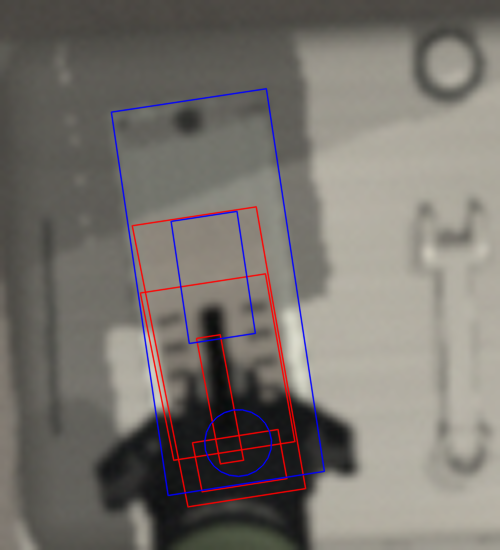

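```bash
python3 -m handwheel '[{"travel":[0,0.001,0.0006],"twist":[0,0,0],"gripper":0},{"travel":[0,0.002,0.0013],"twist":[0,0,0],"gripper":0},{"travel":[0,0.003,0.002],"twist":[0,0,0],"gripper":0},{"travel":[0,0.004,0.0026],"twist":[0,0,0],"gripper":0},{"travel":[0,0.005,0.0033],"twist":[0,0,0],"gripper":0},{"travel":[0,0.006,0.004],"twist":[0,0,0],"gripper":0},{"travel":[0,0.007,0.0046],"twist":[0,0,0],"gripper":0},{"travel":[0,0.008,0.0053],"twist":[0,0,0],"gripper":0},{"travel":[0,0.0085,0.0056],"twist":[0,0,0],"gripper":0},{"travel":[0,0.0085,0.0056],"twist":[0,0,0],"gripper":0}]'
python3 - <<'E'
from cp import *
s=show(); t=np.radians(33)
for a in [(-107,8,t),(-107,4,t)]:
    p,R=place(*a);print(p);delta(p,R,s)
E
```

```text
time_s: 7.4
ee_pos: [0.4796, 0.0965, 0.2468]
ee_rot: [-1.496, -1.781, 0.967]
contact_force: [-0.1, 0.7, -2.3]
grip_width: 0.117
t 7.4 pos [0.4796 0.0965 0.2468] q [ 0.1758 -0.07    2.1268 -0.0027  0.5083 -1.5672] F [-0.0989  0.6632 -2.2845] M [-0.0134  0.5232 -0.0153] g 0.117
[0.4796 0.0966 0.2462]
travel [0.0001 0.0005 0.0003] twist [ 0.0006  0.0003 -0.0003]
[0.4796 0.0966 0.2422]
travel [0.0001 0.0038 0.0025] twist [ 0.0006  0.0003 -0.0003]
```

```bash
python3 -m handwheel '[{"travel":[0,0.0005,0.0003],"twist":[0,0,0],"gripper":0},{"travel":[0,0.001,0.0006],"twist":[0,0,0],"gripper":0},{"travel":[0,0.0015,0.001],"twist":[0,0,0],"gripper":0},{"travel":[0,0.002,0.0013],"twist":[0,0,0],"gripper":0},{"travel":[0,0.0025,0.0017],"twist":[0,0,0],"gripper":0},{"travel":[0,0.003,0.002],"twist":[0,0,0],"gripper":0},{"travel":[0,0.003,0.002],"twist":[0,0,0],"gripper":0},{"travel":[0,0.003,0.002],"twist":[0,0,0],"gripper":0},{"travel":[0,0.003,0.002],"twist":[0,0,0],"gripper":0},{"travel":[0,0.003,0.002],"twist":[0,0,0],"gripper":0}]'
python3 - <<'E'
from cp import *
s=show()
E
python3 snap.py 4
python3 - <<'E'
import pickle,cv2,numpy as np
for n,(x,y,w,h,f) in {'scene':(300,160,80,65,9)}.items():
    a=pickle.load(open(f'pics/{n}4.pkl','rb'))['pixels'][y:y+h,x:x+w,::-1].astype(float)
    a=np.clip((a-40)*1.5,0,255).astype('u1')
    cv2.imwrite(f'pics/c{n}4.png',cv2.resize(a,None,fx=f,fy=f,interpolation=cv2.INTER_CUBIC))
E
```

```text
time_s: 8.4
ee_pos: [0.4796, 0.0965, 0.2433]
ee_rot: [-1.496, -1.781, 0.967]
contact_force: [0.1, -0.4, -2.0]
grip_width: 0.117
t 8.4 pos [0.4796 0.0965 0.2433] q [ 0.1758 -0.0663  2.1333 -0.0027  0.4978 -1.5672] F [ 0.1234 -0.411  -2.0446] M [-0.0599  0.512   0.0392] g 0.117
```

View pics/cscene4.png

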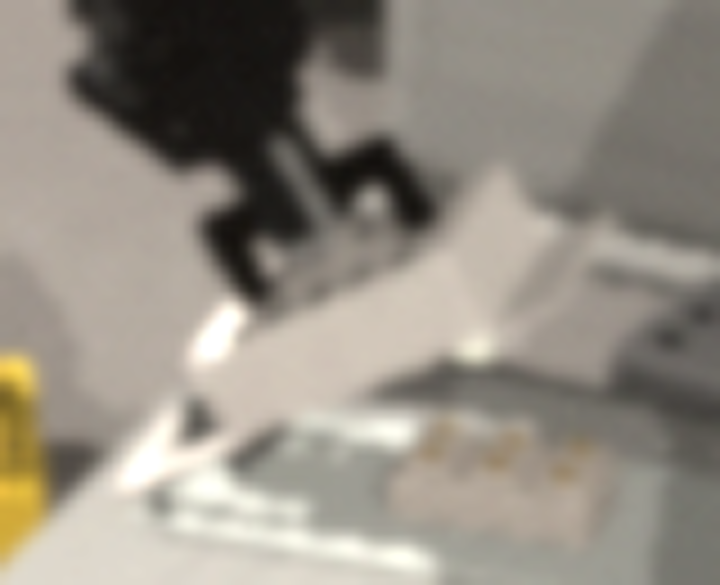

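```bash
python3 -m handwheel '[{"travel":[0,0.0,-0.001],"twist":[0,0,0],"gripper":0},{"travel":[0,0.0008,-0.0025],"twist":[0,0,0],"gripper":0},{"travel":[0,0.0018,-0.004],"twist":[0,0,0],"gripper":0},{"travel":[0,0.0026,-0.0055],"twist":[0,0,0],"gripper":0},{"travel":[0,0.0036,-0.007],"twist":[0,0,0],"gripper":0},{"travel":[0,0.0045,-0.0085],"twist":[0,0,0],"gripper":0},{"travel":[0,0.0052,-0.0097],"twist":[0,0,0],"gripper":0},{"travel":[0,0.0057,-0.0106],"twist":[0,0,0],"gripper":0},{"travel":[0,0.0057,-0.0106],"twist":[0,0,0],"gripper":0},{"travel":[0,0.0057,-0.0106],"twist":[0,0,0],"gripper":0}]'
python3 - <<'E'
from cp import *
s=show();t=np.radians(33)
for a in [(-95,6,t),(-92,6,t)]:
    p,R=place(*a);print(p);delta(p,R,s)
E
```

```text
time_s: 9.5
ee_pos: [0.4914, 0.0985, 0.2443]
ee_rot: [-1.496, -1.781, 0.967]
contact_force: [-0.4, -0.0, -2.7]
grip_width: 0.123
t 9.5 pos [0.4914 0.0985 0.2443] q [ 0.1758 -0.0464  2.1125 -0.0027  0.4988 -1.5673] F [-0.3721 -0.033  -2.7441] M [-0.1094  0.4936 -0.0462] g 0.123
[0.4914 0.0987 0.2442]
travel [0.0001 0.0001 0.    ] twist [ 0.0008  0.0003 -0.0003]
[0.4944 0.0992 0.2442]
travel [ 0.0001  0.0017 -0.0025] twist [ 0.0008  0.0003 -0.0003]
```

```bash
python3 -m handwheel '[{"travel":[0,0.0003,-0.0005],"twist":[0,0,0],"gripper":0},{"travel":[0,0.0006,-0.001],"twist":[0,0,0],"gripper":0},{"travel":[0,0.0009,-0.0014],"twist":[0,0,0],"gripper":0},{"travel":[0,0.0012,-0.0018],"twist":[0,0,0],"gripper":0},{"travel":[0,0.0015,-0.0023],"twist":[0,0,0],"gripper":0},{"travel":[0,0.0017,-0.0026],"twist":[0,0,0],"gripper":0},{"travel":[0,0.0019,-0.003],"twist":[0,0,0],"gripper":0},{"travel":[0,0.0022,-0.0034],"twist":[0,0,0],"gripper":0},{"travel":[0,0.0022,-0.0034],"twist":[0,0,0],"gripper":0},{"travel":[0,0.0022,-0.0034],"twist":[0,0,0],"gripper":0}]'
python3 - <<'E'
from cp import *
s=show();t=np.radians(33)
for a in [(-91,6,t),(-92,6,t)]:
    p,R=place(*a);print(p);delta(p,R,s)
E
python3 snap.py 5
python3 - <<'E'
import pickle,cv2,numpy as np
for n,(x,y,w,h,f) in {'scene':(300,160,80,65,9)}.items():
    a=pickle.load(open(f'pics/{n}5.pkl','rb'))['pixels'][y:y+h,x:x+w,::-1].astype(float)
    a=np.clip((a-40)*1.5,0,255).astype('u1')
    cv2.imwrite(f'pics/c{n}5.png',cv2.resize(a,None,fx=f,fy=f,interpolation=cv2.INTER_CUBIC))
E
```

```text
time_s: 10.5
ee_pos: [0.4954, 0.0992, 0.2443]
ee_rot: [-1.496, -1.781, 0.967]
contact_force: [0.4, 0.9, -3.0]
grip_width: 0.116
t 10.5 pos [0.4954 0.0992 0.2443] q [ 0.1757 -0.0393  2.1059 -0.0026  0.4983 -1.5673] F [ 0.3627  0.851  -2.9834] M [-0.0542  0.5445  0.0316] g 0.116
[0.4953 0.0994 0.2442]
travel [0.0001 0.0001 0.0001] twist [ 0.0008  0.0002 -0.0003]
[0.4944 0.0992 0.2442]
travel [ 0.0001 -0.0005  0.0009] twist [ 0.0008  0.0002 -0.0003]
```

View pics/cscene5.png

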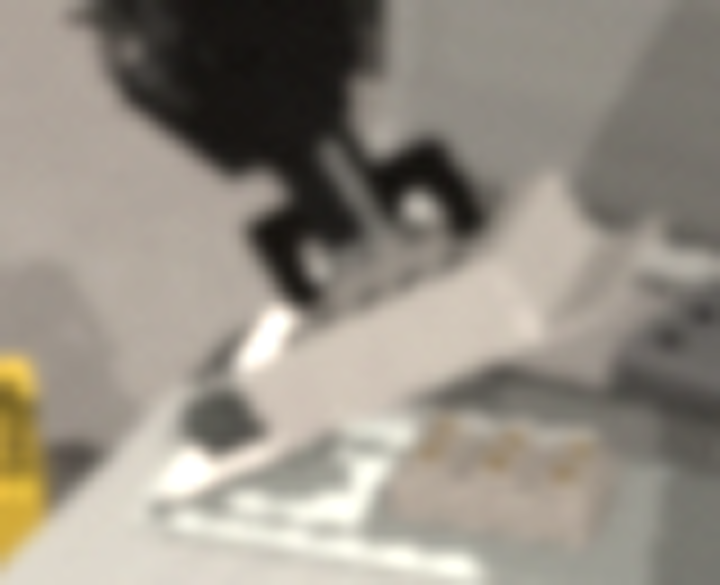

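```bash
python3 -m handwheel '[{"travel":[0,0.0003,-0.0005],"twist":[0,0,0],"gripper":0},{"travel":[0,0.0006,-0.0009],"twist":[0,0,0],"gripper":0},{"travel":[0,0.0009,-0.0013],"twist":[0,0,0],"gripper":0},{"travel":[0,0.0011,-0.0017],"twist":[0,0,0],"gripper":0},{"travel":[0,0.0011,-0.0017],"twist":[0,0,0],"gripper":0},{"travel":[0,0.0011,-0.0017],"twist":[0,0,0],"gripper":0},{"travel":[0,0.0011,-0.0017],"twist":[0,0,0],"gripper":0},{"travel":[0,0.0011,-0.0017],"twist":[0,0,0],"gripper":0},{"travel":[0,0.0011,-0.0017],"twist":[0,0,0],"gripper":0},{"travel":[0,0.0011,-0.0017],"twist":[0,0,0],"gripper":0}]'
python3 - <<'E'
from cp import *
s=show();t=np.radians(33)
E
```

```text
time_s: 11.6
ee_pos: [0.4971, 0.0996, 0.2441]
ee_rot: [-1.495, -1.781, 0.967]
contact_force: [-2.2, -0.1, -3.2]
grip_width: 0.122
t 11.6 pos [0.4971 0.0996 0.2441] q [ 0.1758 -0.0358  2.1029 -0.0026  0.4984 -1.5673] F [-2.211  -0.0949 -3.203 ] M [-0.2048  1.0061  0.0079] g 0.122
```

Run:
```python
from cp import *
p,R=place(-89.1,6,np.radians(33))
s={'ee_pos':p,'ee_rot':Ro.from_matrix(R).as_rotvec()}
for xe,ze,t in [(-90.5,6.5,33),(-92,7,33),(-92,7,29),(-92,7,24),(-92,7,19),(-92,7,14),(-92,7,9),(-92,7,4),(-92,7,0)]:
    delta(*place(xe,ze,np.radians(t)),s)
```

```text
travel [-0.     -0.0012  0.0009] twist [-0. -0.  0.]
travel [-0.     -0.0024  0.0019] twist [-0. -0.  0.]
travel [ 0.      0.0039 -0.0009] twist [ 0.0698 -0.      0.    ]
travel [-0.      0.012  -0.0037] twist [ 0.1571 -0.      0.    ]
travel [ 0.      0.0204 -0.0058] twist [ 0.2443 -0.      0.    ]
travel [ 0.      0.0289 -0.0071] twist [ 0.3316 -0.      0.    ]
travel [-0.      0.0375 -0.0077] twist [ 0.4189 -0.      0.    ]
travel [ 0.      0.0461 -0.0076] twist [ 0.5061 -0.      0.    ]
travel [-0.      0.0529 -0.007 ] twist [ 0.576 -0.     0.   ]
```

```bash
python3 -m handwheel '[{"travel":[0,-0.0012,0.0009],"twist":[0,0,0],"gripper":0},{"travel":[0,-0.0024,0.0019],"twist":[0,0,0],"gripper":0},{"travel":[0,-0.0024,0.0019],"twist":[0,0,0],"gripper":0},{"travel":[0,0.0008,0.0005],"twist":[0.035,0,0],"gripper":0},{"travel":[0,0.0039,-0.0009],"twist":[0.07,0,0],"gripper":0},{"travel":[0,0.008,-0.0023],"twist":[0.114,0,0],"gripper":0},{"travel":[0,0.012,-0.0037],"twist":[0.157,0,0],"gripper":0},{"travel":[0,0.0162,-0.0047],"twist":[0.2,0,0],"gripper":0},{"travel":[0,0.0204,-0.0058],"twist":[0.244,0,0],"gripper":0},{"travel":[0,0.0204,-0.0058],"twist":[0.244,0,0],"gripper":0}]'
python3 - <<'E'
from cp import *
s=show()
for xe,ze,t in [(-92,7,19),(-92,7,14),(-92,7,9),(-92,7,4),(-92,7,0)]:
    delta(*place(xe,ze,np.radians(t)),s)
E
python3 snap.py 6
```

```text
time_s: 12.6
ee_pos: [0.5146, 0.1026, 0.2305]
ee_rot: [-1.342, -1.599, 1.138]
contact_force: [-1.1, 0.8, -2.8]
grip_width: 0.12
t 12.6 pos [0.5146 0.1026 0.2305] q [ 0.1754  0.0893  1.9162 -0.0012  0.8027 -1.5689] F [-1.0982  0.7815 -2.8053] M [-0.1238  0.4907  0.0132] g 0.12
travel [ 0.0001 -0.0003  0.0017] twist [ 0.0019  0.0002 -0.0004]
travel [ 0.0001  0.0076 -0.0017] twist [ 0.0892  0.0002 -0.0004]
travel [ 0.0001  0.0158 -0.0043] twist [ 0.1764  0.0002 -0.0004]
travel [ 0.0001  0.0242 -0.0063] twist [ 0.2637  0.0002 -0.0004]
travel [ 0.0001  0.031  -0.0073] twist [ 0.3335  0.0002 -0.0004]
```

View pics/scene6.png

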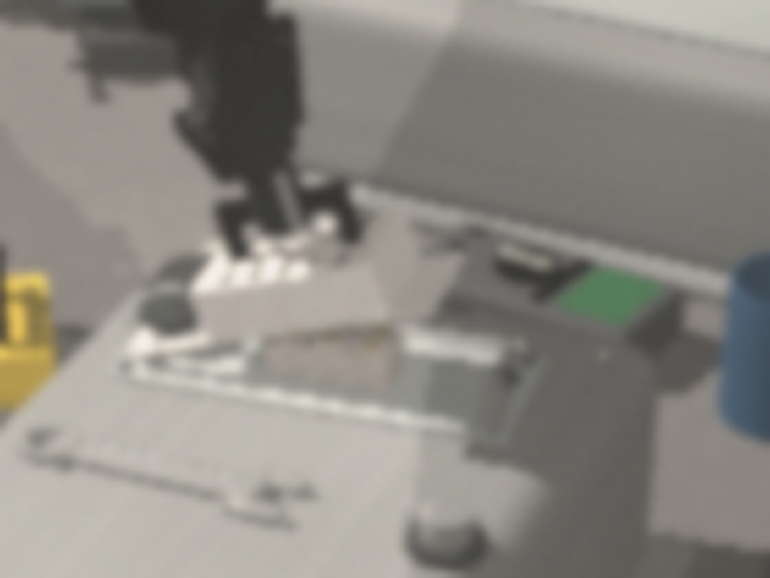

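```bash
python3 -m handwheel '[{"travel":[0,0,0.001],"twist":[0,0,0],"gripper":0},{"travel":[0,0.0035,0],"twist":[0.043,0,0],"gripper":0},{"travel":[0,0.0075,-0.0017],"twist":[0.088,0,0],"gripper":0},{"travel":[0,0.0117,-0.003],"twist":[0.132,0,0],"gripper":0},{"travel":[0,0.0158,-0.0043],"twist":[0.175,0,0],"gripper":0},{"travel":[0,0.02,-0.0053],"twist":[0.219,0,0],"gripper":0},{"travel":[0,0.0242,-0.0063],"twist":[0.262,0,0],"gripper":0},{"travel":[0,0.028,-0.007],"twist":[0.3,0,0],"gripper":0},{"travel":[0,0.031,-0.0073],"twist":[0.332,0,0],"gripper":0},{"travel":[0,0.031,-0.0073],"twist":[0.332,0,0],"gripper":0}]'
python3 - <<'E'
from cp import *
s=show()
for xe,ze,t in [(-92,7,0),(-93,7,0),(-92,0,0)]:
    delta(*place(xe,ze,np.radians(t)),s)
E
python3 snap.py 7;python3 ov.py 7
```

```text
time_s: 13.7
ee_pos: [0.5307, 0.1054, 0.2032]
ee_rot: [-1.124, -1.338, 1.335]
contact_force: [-0.6, 0.3, -2.2]
grip_width: 0.117
t 13.7 pos [0.5307 0.1054 0.2032] q [ 0.1751  0.2853  1.6884 -0.0005  1.1656 -1.5696] F [-0.5828  0.2744 -2.2373] M [-0.0319  0.0026  0.0628] g 0.117
travel [ 0.0001 -0.0004 -0.0006] twist [ 0.0023  0.0002 -0.0004]
travel [ 0.0001 -0.0004  0.0004] twist [ 0.0023  0.0002 -0.0004]
travel [ 0.0001  0.0066 -0.0006] twist [ 0.0023  0.0002 -0.0004]
```

View pics/scene7.png

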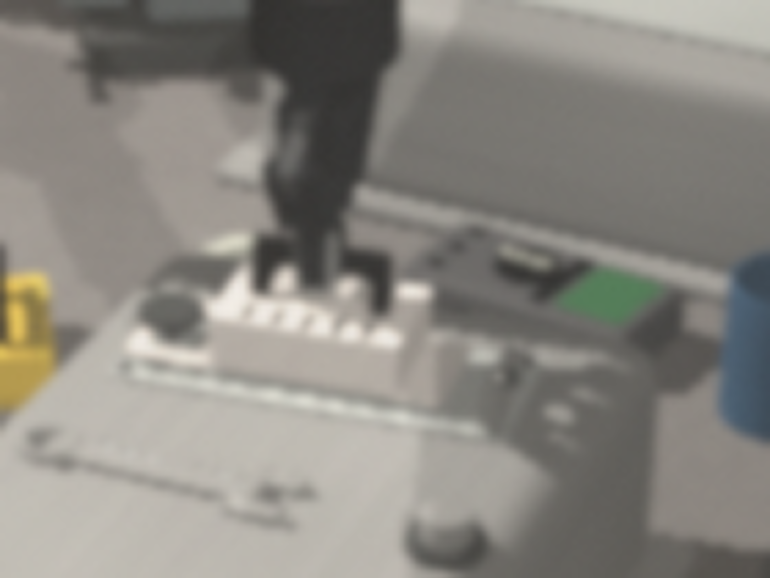

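View pics/ovtop7.png

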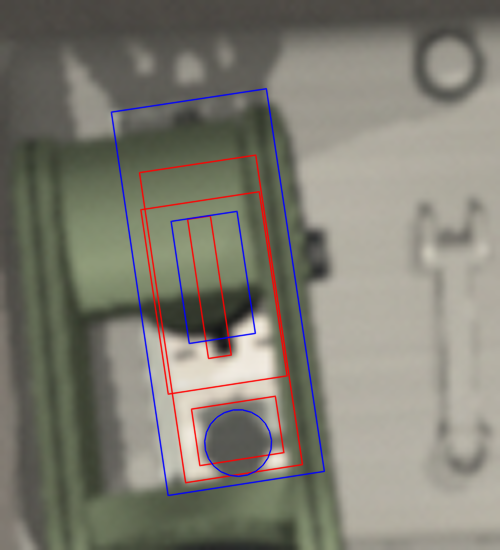

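```bash
python3 -m handwheel '[{"travel":[0,0.001,0],"twist":[0.002,0,0],"gripper":0},{"travel":[0,0.002,0],"twist":[0.002,0,0],"gripper":0},{"travel":[0,0.003,0],"twist":[0.002,0,0],"gripper":0},{"travel":[0,0.004,0],"twist":[0.002,0,0],"gripper":0},{"travel":[0,0.005,0],"twist":[0.002,0,0],"gripper":0},{"travel":[0,0.0058,0],"twist":[0.002,0,0],"gripper":0},{"travel":[0,0.0066,0],"twist":[0.002,0,0],"gripper":0},{"travel":[0,0.0072,0],"twist":[0.002,0,0],"gripper":0},{"travel":[0,0.0072,0],"twist":[0.002,0,0],"gripper":0},{"travel":[0,0.0072,0],"twist":[0.002,0,0],"gripper":0}]'
python3 - <<'E'
from cp import *
s=show()
for xe,ze,t in [(-92,0,0)]:
    delta(*place(xe,ze,np.radians(t)),s)
E
```

```text
time_s: 14.8
ee_pos: [0.5299, 0.1054, 0.1967]
ee_rot: [-1.121, -1.336, 1.337]
contact_force: [-2.2, 0.1, 1.5]
grip_width: 0.119
t 14.8 pos [0.5299 0.1054 0.1967] q [ 0.1753  0.2906  1.6982 -0.0002  1.1535 -1.5696] F [-2.1535  0.1012  1.4981] M [0.0081 0.2465 0.004 ] g 0.119
travel [-0.      0.0001 -0.0014] twist [-0.0007  0.0001 -0.0002]
```

```bash
python3 -m handwheel '[{"travel":[0,0,0],"twist":[0,0,0],"gripper":0.5},{"travel":[0,0,0],"twist":[0,0,0],"gripper":0.5},{"travel":[0,0,0],"twist":[0,0,0],"gripper":0.5},{"travel":[0,0,0],"twist":[0,0,0],"gripper":0.5},{"travel":[0,-0.02,0],"twist":[0,0,0],"gripper":0.5},{"travel":[0,-0.04,0],"twist":[0,0,0],"gripper":0.5},{"travel":[0,-0.06,0],"twist":[0,0,0],"gripper":0.5},{"travel":[0,-0.09,0],"twist":[0,0,0],"gripper":0.5},{"travel":[-0.04,-0.12,0],"twist":[0,0,0],"gripper":0.4},{"travel":[-0.09,-0.12,0],"twist":[0,0,0],"gripper":0.3}]'
python3 - <<'E'
from cp import *
s=show()
E
python3 snap.py 8
```

```text
time_s: 15.8
ee_pos: [0.5477, 0.0173, 0.3211]
ee_rot: [-1.126, -1.345, 1.336]
contact_force: [1.6, 0.6, -0.4]
grip_width: 0.303
t 15.8 pos [0.5477 0.0173 0.3211] q [ 0.0106  0.2294  1.467  -0.0001  1.4367 -1.7383] F [ 1.5665  0.5706 -0.4239] M [-0.0057 -0.0435  0.0149] g 0.303
```

View pics/scene8.png

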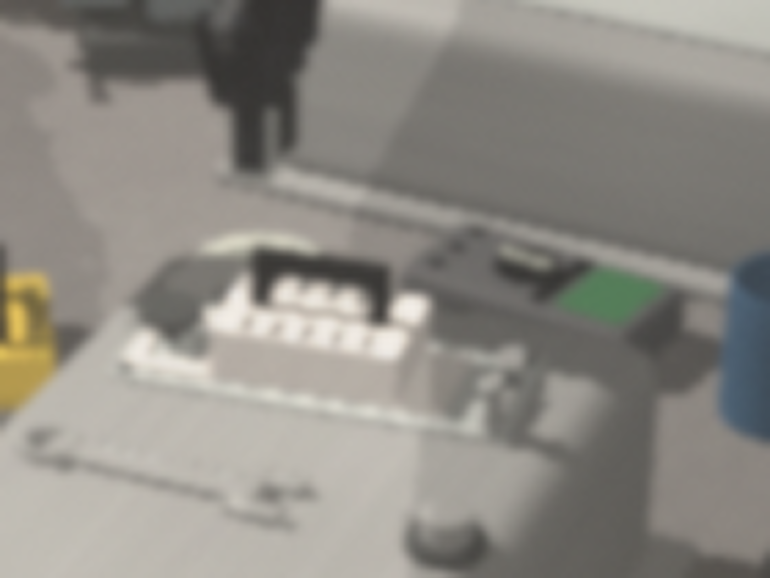

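View pics/top8.png

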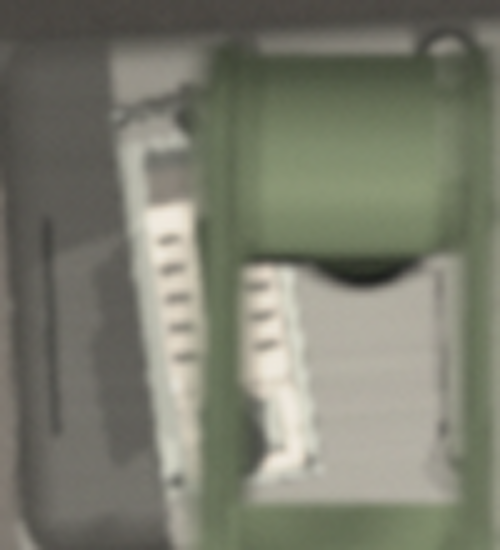

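Run:
```python
from h import *
for n in('scene','top'):
    k='8' if n=='scene' else '0'
    s=pickle.load(open(f'pics/{n}{k}.pkl','rb'));o,f=(370,195),12
    if n=='top':o=(245,170)
    a=s['pixels'][o[1]:o[1]+45,o[0]:o[0]+60,::-1]
    a=np.clip((cv2.resize(a,None,fx=f,fy=f,interpolation=cv2.INTER_CUBIC).astype(float)-60)*1.8,0,255).astype('u1')
    b=a.copy()
    p=(.6266,.1239,-1.576)
    draw(b,s,p,[box(29,45,-4,4,29),box(29,45,-4,4,8),box(-38,45,-6.5,6.5,8),[[5*np.cos(t),5*np.sin(t),11] for t in np.linspace(0,6.28,16)]],.154,o,f,(0,0,255))
    cv2.imwrite(f'pics/tab_{n}.png',np.vstack([b]) )
    cv2.imwrite(f'pics/tabr_{n}.png',a )
```

```text
(no output)
```

View pics/tab_scene.png

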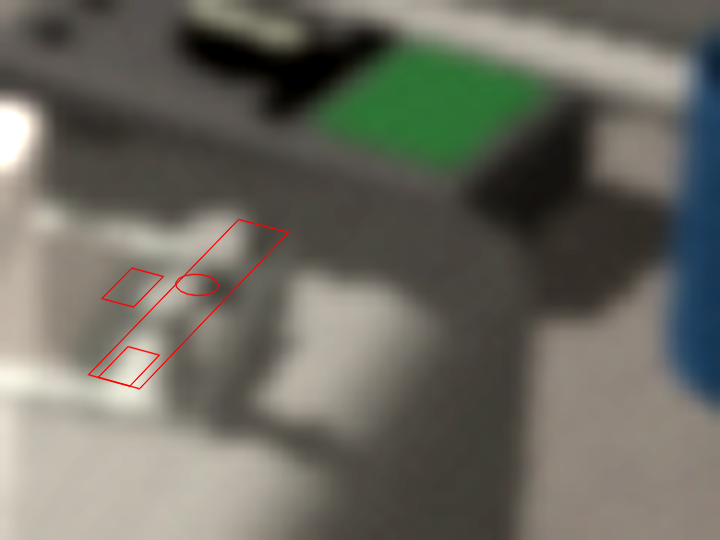

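View pics/tabr_scene.png

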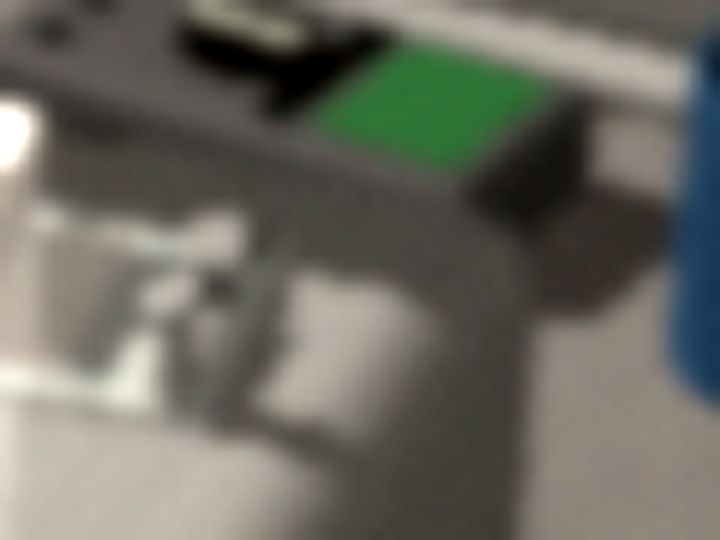

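View pics/tab_top.png

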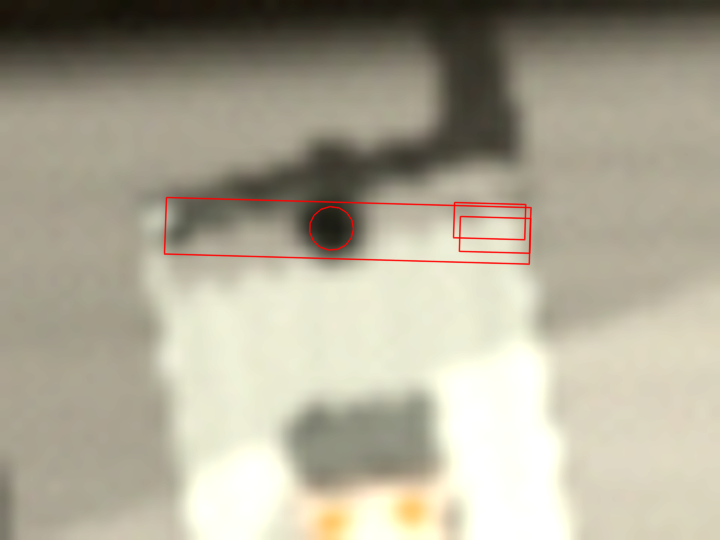

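Run:
```python
from h import *
for n in('scene','top'):
    s=pickle.load(open(f'pics/{n}0.pkl','rb'));o,f=(370,195),12
    if n=='top':o=(245,170)
    a=s['pixels'][o[1]:o[1]+45,o[0]:o[0]+60,::-1]
    b=np.clip((cv2.resize(a,None,fx=f,fy=f,interpolation=cv2.INTER_CUBIC).astype(float)-60)*1.6,0,255).astype('u1')
    p=(.6266,.1239,-1.32); oo=np.array(o)-(np.array([1.5,.4]) if n=='scene' else 0)
    draw(b,s,p,[box(29,45,-4,4,29),box(29,45,-4,4,8),box(-38,45,-6.5,6.5,8),[[5*np.cos(t),5*np.sin(t),11] for t in np.linspace(0,6.28,16)]],.154,oo,f,(0,0,255))
    cv2.imwrite(f'pics/tabb_{n}.png',b)
```

```text
(no output)
```

View pics/tabb_scene.png

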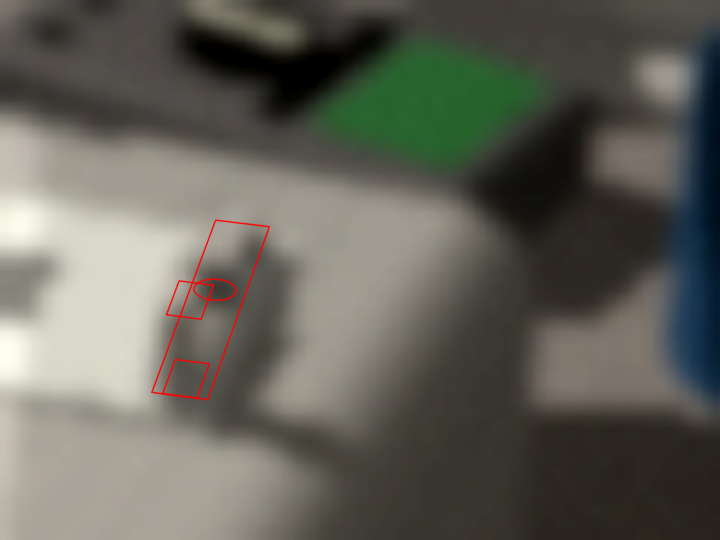

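View pics/tabb_top.png

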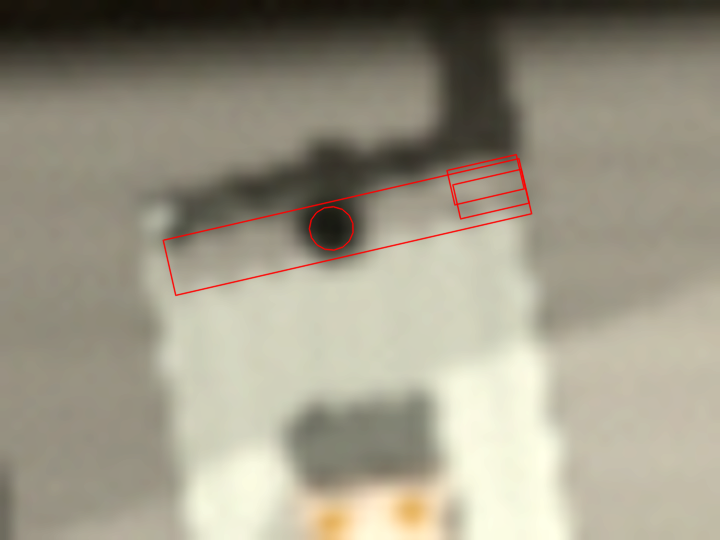

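```bash
cat > tb.py <<'E'
from mv import *
PV=np.array([.6266,.1239])
def tab(ang,z,r=.037):
    return np.array([*(PV+r*np.array([np.cos(ang),np.sin(ang)])),z]), Rtool(ang,0)
E
python3 - <<'E'
from tb import *
s=show()
for a,z in[(-1.32,.26),(-1.32,.168)]: delta(*tab(a,z),s)
E
```

```text
t 15.9 pos [0.5467 0.0121 0.3173] q [ 0.0031  0.2325  1.4722 -0.0034  1.4354 -1.7359] F [-0.4891  0.59   -0.184 ] M [-0.0026  0.0392  0.0183] g 0.296
travel [ 0.0601  0.0571 -0.1005] twist [ 0.0035  1.4887 -0.0022]
travel [ 0.0605  0.1491 -0.1004] twist [ 0.0035  1.4887 -0.0022]
```

```bash
python3 -m handwheel '[{"travel":[0.005,0.005,-0.01],"twist":[0,0.149,0],"gripper":0.32},{"travel":[0.01,0.01,-0.02],"twist":[0,0.298,0],"gripper":0.32},{"travel":[0.016,0.015,-0.03],"twist":[0,0.447,0],"gripper":0.32},{"travel":[0.022,0.02,-0.04],"twist":[0,0.596,0],"gripper":0.32},{"travel":[0.028,0.025,-0.05],"twist":[0,0.745,0],"gripper":0.32},{"travel":[0.034,0.03,-0.06],"twist":[0,0.894,0],"gripper":0.32},{"travel":[0.04,0.035,-0.07],"twist":[0,1.043,0],"gripper":0.32},{"travel":[0.046,0.04,-0.08],"twist":[0,1.192,0],"gripper":0.32},{"travel":[0.052,0.05,-0.09],"twist":[0,1.341,0],"gripper":0.32},{"travel":[0.058,0.057,-0.1],"twist":[0,1.489,0],"gripper":0.32}]' 20
python3 -m handwheel '[{"travel":[0,0,0],"twist":[0,0,0],"gripper":0.32},{"travel":[0,0,0],"twist":[0,0,0],"gripper":0.32},{"travel":[0,0,0],"twist":[0,0,0],"gripper":0.32},{"travel":[0,0,0],"twist":[0,0,0],"gripper":0.32},{"travel":[0,0,0],"twist":[0,0,0],"gripper":0.32},{"travel":[0,0,0],"twist":[0,0,0],"gripper":0.32},{"travel":[0,0,0],"twist":[0,0,0],"gripper":0.32},{"travel":[0,0,0],"twist":[0,0,0],"gripper":0.32},{"travel":[0,0,0],"twist":[0,0,0],"gripper":0.32},{"travel":[0,0,0],"twist":[0,0,0],"gripper":0.32}]' 20
python3 - <<'E'
from tb import *
s=show()
for a,z in[(-1.32,.26),(-1.32,.168)]: delta(*tab(a,z),s)
E
python3 snap.py 9
```

```text
time_s: 16.9
ee_pos: [0.6339, 0.0921, 0.258]
ee_rot: [-1.562, -0.194, 0.198]
contact_force: [0.6, 0.4, 0.0]
grip_width: 0.317
time_s: 17.9
ee_pos: [0.634, 0.0911, 0.2591]
ee_rot: [-1.562, -0.2, 0.202]
contact_force: [0.2, 0.4, -0.4]
grip_width: 0.319
t 17.9 pos [0.634  0.0911 0.2591] q [ 0.1251  0.4112  1.3541 -0.0005  1.3775 -0.1308] F [ 0.2135  0.4083 -0.387 ] M [ 0.0422  0.0617 -0.0072] g 0.319
travel [ 0.0009 -0.0009 -0.0034] twist [ 0.0003  0.0051 -0.0013]
travel [ 0.001   0.0911 -0.0034] twist [ 0.0003  0.0051 -0.0013]
```

View pics/scene9.png

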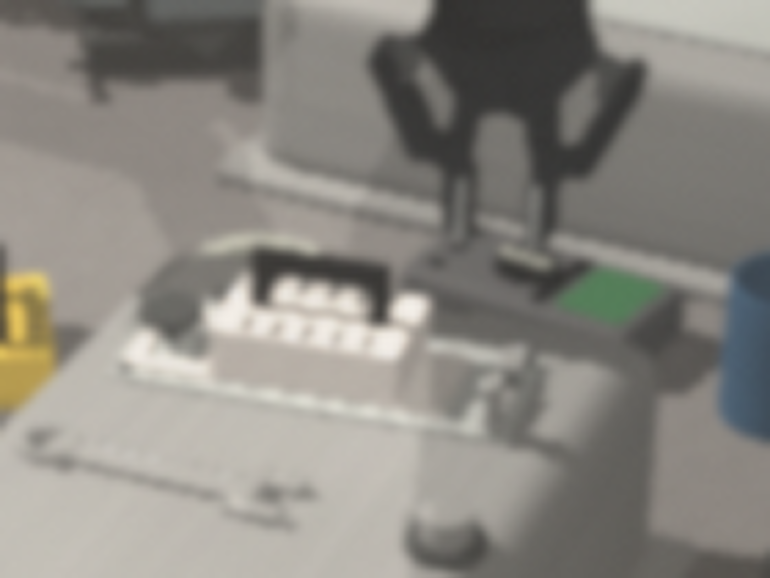

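View pics/top9.png

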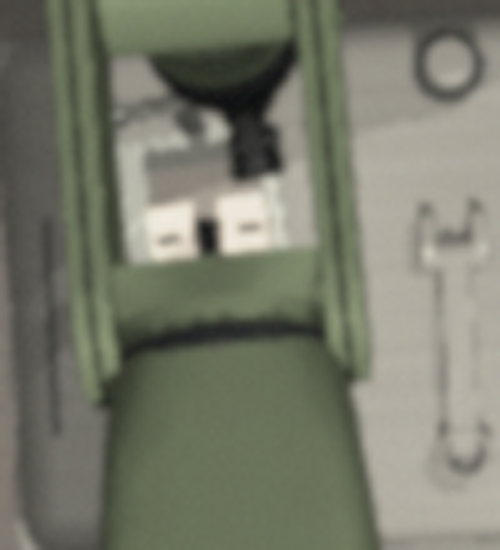

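```bash
python3 -m handwheel '[{"travel":[0.001,0.01,-0.001],"twist":[0,0,0],"gripper":0.4},{"travel":[0.003,0.025,-0.0034],"twist":[0,0,0],"gripper":0.4},{"travel":[0.003,0.04,-0.0034],"twist":[0,0,0],"gripper":0.4},{"travel":[0.003,0.055,-0.0034],"twist":[0,0,0],"gripper":0.4},{"travel":[0.003,0.065,-0.0034],"twist":[0,0,0],"gripper":0.4},{"travel":[0.003,0.072,-0.0034],"twist":[0,0,0],"gripper":0.4},{"travel":[0.003,0.079,-0.0034],"twist":[0,0,0],"gripper":0.4},{"travel":[0.003,0.085,-0.0034],"twist":[0,0,0],"gripper":0.4},{"travel":[0.003,0.089,-0.0034],"twist":[0,0,0],"gripper":0.4},{"travel":[0.003,0.089,-0.0034],"twist":[0,0,0],"gripper":0.4}]' 20
python3 - <<'E'
from tb import *
s=show()
for a,z in[(-1.32,.168)]: delta(*tab(a,z),s)
E
python3 snap.py 10
```

```text
time_s: 19.0
ee_pos: [0.6375, 0.0886, 0.1697]
ee_rot: [-1.562, -0.199, 0.202]
contact_force: [-0.0, 0.3, -0.7]
grip_width: 0.398
t 19.0 pos [0.6375 0.0886 0.1697] q [ 0.1204  0.4685  1.4882 -0.0006  1.1867 -0.1353] F [-0.0052  0.3471 -0.7004] M [-0.0111 -0.0225 -0.0545] g 0.398
travel [-0.0018  0.0017 -0.    ] twist [ 0.0003  0.0052 -0.0019]
```

View pics/scene10.png

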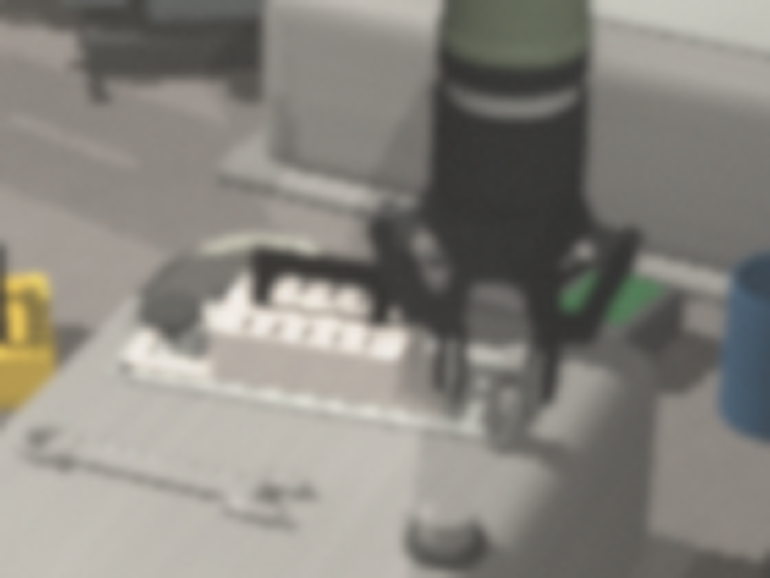

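View pics/top10.png

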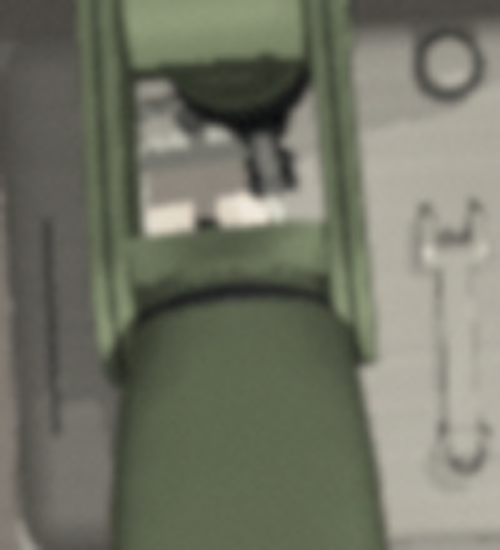

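```bash
python3 -m handwheel '[{"travel":[0,0.001,0],"twist":[0,0,0],"gripper":0.2},{"travel":[0,0.001,0],"twist":[0,0,0],"gripper":0.1},{"travel":[0,0.001,0],"twist":[0,0,0],"gripper":0},{"travel":[0,0.001,0],"twist":[0,0,0],"gripper":0},{"travel":[0,0.001,0],"twist":[0,0,0],"gripper":0},{"travel":[0,0.001,0],"twist":[0,0,0],"gripper":0},{"travel":[0,0.001,0],"twist":[0,0,0],"gripper":0},{"travel":[0,0.001,0],"twist":[0,0,0],"gripper":0},{"travel":[0,0.001,0],"twist":[0,0,0],"gripper":0},{"travel":[0,0.001,0],"twist":[0,0,0],"gripper":0}]' 20
python3 - <<'E'
from tb import *
s=show()
d=s['ee_pos'][:2]-PV;print(np.hypot(*d),np.arctan2(d[1],d[0]))
E
```

```text
time_s: 20.1
ee_pos: [0.6372, 0.0883, 0.1693]
ee_rot: [-1.562, -0.199, 0.203]
contact_force: [-5.0, -2.1, 4.8]
grip_width: 0.086
t 20.1 pos [0.6372 0.0883 0.1693] q [ 0.1203  0.4685  1.4892 -0.0009  1.186  -0.1354] F [-4.996  -2.1441  4.7924] M [-0.3146  0.8622  0.1286] g 0.086
0.037120953500162236 -1.280755680839251
```

Run:
```python
from tb import *
s=env.state()
p0,R0=tab(-1.28,.1685,.037);R0=Rtool(-1.325,0)
q={'ee_pos':p0,'ee_rot':Ro.from_matrix(R0).as_rotvec()}
for d in np.arange(.1,.81,.1):
    delta(tab(-1.28+d,.1685)[0],Rtool(-1.325+d,0),q)
```

```text
travel [0.0037 0.     0.0004] twist [-0.  -0.1  0. ]
travel [0.0073 0.     0.0011] twist [-0.  -0.2  0. ]
travel [0.0108 0.     0.0021] twist [-0.  -0.3  0. ]
travel [0.0143 0.     0.0036] twist [-0.  -0.4  0. ]
travel [0.0175 0.     0.0053] twist [-0.  -0.5  0. ]
travel [0.0206 0.     0.0074] twist [-0.  -0.6  0. ]
travel [0.0234 0.     0.0098] twist [-0.  -0.7  0. ]
travel [0.026  0.     0.0124] twist [-0.  -0.8  0. ]
```

```bash
python3 -m handwheel '[{"travel":[0.0037,0,0.0004],"twist":[0,-0.1,0],"gripper":0},{"travel":[0.0073,0,0.0011],"twist":[0,-0.2,0],"gripper":0},{"travel":[0.0108,0,0.0021],"twist":[0,-0.3,0],"gripper":0},{"travel":[0.0143,0,0.0036],"twist":[0,-0.4,0],"gripper":0},{"travel":[0.0175,0,0.0053],"twist":[0,-0.5,0],"gripper":0},{"travel":[0.0206,0,0.0074],"twist":[0,-0.6,0],"gripper":0},{"travel":[0.0234,0,0.0098],"twist":[0,-0.7,0],"gripper":0},{"travel":[0.026,0,0.0124],"twist":[0,-0.8,0],"gripper":0},{"travel":[0.026,0,0.0124],"twist":[0,-0.8,0],"gripper":0},{"travel":[0.026,0,0.0124],"twist":[0,-0.8,0],"gripper":0}]' 20
python3 - <<'E'
from tb import *
s=show()
d=s['ee_pos'][:2]-PV;print(np.hypot(*d),np.arctan2(d[1],d[0]))
R=Ro.from_rotvec(s['ee_rot']).as_matrix();print(np.arctan2(-R[1,2],-R[0,2]))
p0,R0=tab(-.48,.1685,.037);R0=Rtool(-.525,0)
q={'ee_pos':p0,'ee_rot':Ro.from_matrix(R0).as_rotvec()}
for d in [.1,.2,.3,.4,.5,.6,.654,.7]:
    delta(tab(-.48+d,.1685)[0],Rtool(-.525+d,0),q)
E
python3 snap.py 11
```

```text
time_s: 21.1
ee_pos: [0.6608, 0.1072, 0.1694]
ee_rot: [-1.412, -0.822, 0.819]
contact_force: [1.1, -0.7, 2.7]
grip_width: 0.087
t 21.1 pos [0.6608 0.1072 0.1694] q [ 0.1439  0.5067  1.4228 -0.0006  1.2102 -0.9097] F [ 1.1491 -0.6957  2.7156] M [-0.1824 -0.1794  0.0327] g 0.087
0.03808800792297744 -0.4528284513519184
-0.5169944512749022
travel [ 0.0037 -0.      0.0004] twist [ 0.  -0.1 -0. ]
travel [ 0.0073 -0.      0.0011] twist [ 0.  -0.2 -0. ]
travel [ 0.0108 -0.      0.0021] twist [ 0.  -0.3 -0. ]
travel [ 0.0143 -0.      0.0036] twist [ 0.  -0.4 -0. ]
travel [ 0.0175 -0.      0.0053] twist [ 0.  -0.5 -0. ]
travel [ 0.0206 -0.      0.0074] twist [ 0.  -0.6 -0. ]
travel [ 0.0221 -0.      0.0086] twist [ 0.    -0.654 -0.   ]
travel [ 0.0234 -0.      0.0098] twist [ 0.  -0.7 -0. ]
```

View pics/scene11.png

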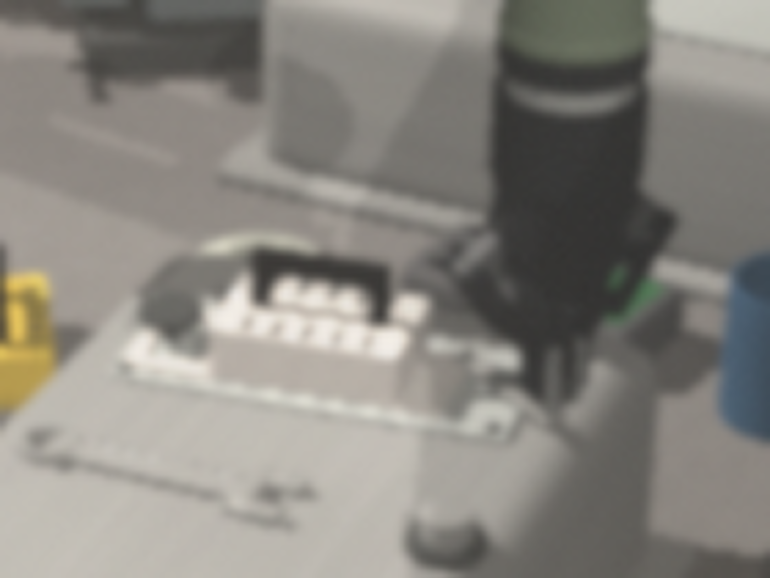

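```bash
python3 -m handwheel '[{"travel":[0.0037,0,0.0004],"twist":[0,-0.1,0],"gripper":0},{"travel":[0.0073,0,0.0011],"twist":[0,-0.2,0],"gripper":0},{"travel":[0.0108,0,0.0021],"twist":[0,-0.3,0],"gripper":0},{"travel":[0.0143,0,0.0036],"twist":[0,-0.4,0],"gripper":0},{"travel":[0.0175,0,0.0053],"twist":[0,-0.5,0],"gripper":0},{"travel":[0.0191,0,0.0063],"twist":[0,-0.55,0],"gripper":0},{"travel":[0.0206,0,0.0074],"twist":[0,-0.6,0],"gripper":0},{"travel":[0.0221,0,0.0086],"twist":[0,-0.65,0],"gripper":0},{"travel":[0.0221,0,0.0086],"twist":[0,-0.65,0],"gripper":0},{"travel":[0.0221,0,0.0086],"twist":[0,-0.65,0],"gripper":0}]' 20
python3 - <<'E'
from tb import *
s=show()
d=s['ee_pos'][:2]-PV;print(np.hypot(*d),np.arctan2(d[1],d[0]))
R=Ro.from_rotvec(s['ee_rot']).as_matrix();print(np.arctan2(-R[1,2],-R[0,2]))
E
```

```text
time_s: 22.2
ee_pos: [0.6653, 0.1317, 0.1696]
ee_rot: [-1.145, -1.311, 1.303]
contact_force: [6.1, 2.2, 1.8]
grip_width: 0.084
t 22.2 pos [0.6653 0.1317 0.1696] q [ 0.178   0.5186  1.4015  0.0012  1.2166 -1.5267] F [6.0598 2.2247 1.8443] M [ 0.2565 -0.7608  0.0222] g 0.084
0.039463583761506556 0.19948518202358637
0.13351173400882962
```

```bash
python3 -m handwheel '[{"travel":[0.0005,0,-0.0005],"twist":[0,-0.01,0],"gripper":0},{"travel":[0.001,0,-0.001],"twist":[0,-0.02,0],"gripper":0},{"travel":[0.0015,0,-0.001],"twist":[0,-0.03,0],"gripper":0},{"travel":[0.002,0,-0.001],"twist":[0,-0.04,0],"gripper":0},{"travel":[0.0025,0,-0.001],"twist":[0,-0.04,0],"gripper":0},{"travel":[0.003,0,-0.001],"twist":[0,-0.04,0],"gripper":0},{"travel":[0.003,0,-0.001],"twist":[0,-0.04,0],"gripper":0},{"travel":[0.003,0,-0.001],"twist":[0,-0.04,0],"gripper":0},{"travel":[0.003,0,-0.001],"twist":[0,-0.04,0],"gripper":0},{"travel":[0.003,0,-0.001],"twist":[0,-0.04,0],"gripper":0}]' 20
python3 - <<'E'
from tb import *
s=show()
d=s['ee_pos'][:2]-PV;print(np.hypot(*d),np.arctan2(d[1],d[0]))
R=Ro.from_rotvec(s['ee_rot']).as_matrix();print(np.arctan2(-R[1,2],-R[0,2]))
E
python3 snap.py 12
```

```text
time_s: 23.2
ee_pos: [0.665, 0.1333, 0.1695]
ee_rot: [-1.124, -1.338, 1.337]
contact_force: [6.3, -0.2, 1.1]
grip_width: 0.087
t 23.2 pos [0.665  0.1333 0.1695] q [ 0.1815  0.5201  1.399  -0.0016  1.2204 -1.5636] F [ 6.293  -0.2267  1.1313] M [-0.0873 -0.9375 -0.0037] g 0.087
0.039529805675240025 0.2390305089143216
0.17493541027276904
```

View pics/top12.png

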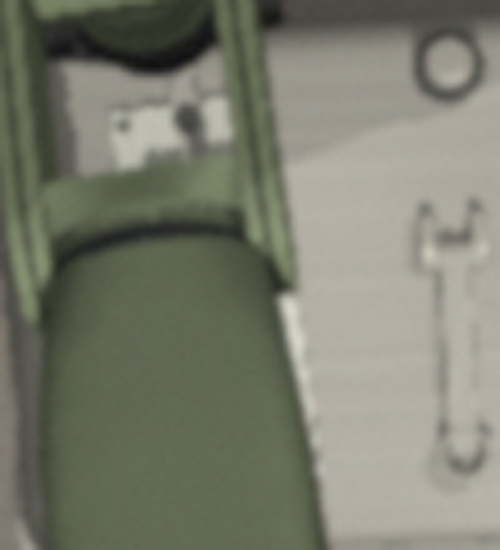

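```bash
python3 -m handwheel '[{"travel":[0.0005,0,0],"twist":[0,0,0],"gripper":0},{"travel":[0.001,0,0],"twist":[0,0,0],"gripper":0},{"travel":[0.0015,0,0],"twist":[0,0,0],"gripper":0},{"travel":[0.002,0,0],"twist":[0,0,0],"gripper":0},{"travel":[0.0025,0,0],"twist":[0,0,0],"gripper":0},{"travel":[0.003,0,0],"twist":[0,0,0],"gripper":0},{"travel":[0.0035,0,0],"twist":[0,0,0],"gripper":0},{"travel":[0.004,0,0],"twist":[0,0,0],"gripper":0},{"travel":[0.004,0,0],"twist":[0,0,0],"gripper":0},{"travel":[0.004,0,0],"twist":[0,0,0],"gripper":0}]' 20
python3 - <<'E'
from tb import *
s=show()
d=s['ee_pos'][:2]-PV;print(np.hypot(*d),np.arctan2(d[1],d[0]))
R=Ro.from_rotvec(s['ee_rot']).as_matrix();print(np.arctan2(-R[1,2],-R[0,2]))
E
```

```text
time_s: 24.3
ee_pos: [0.665, 0.1336, 0.1695]
ee_rot: [-1.129, -1.335, 1.342]
contact_force: [7.4, -9.3, 1.8]
grip_width: 0.085
t 24.3 pos [0.665  0.1336 0.1695] q [ 0.185   0.5203  1.3987 -0.0085  1.2206 -1.558 ] F [ 7.425  -9.2716  1.7729] M [-1.5324 -1.1794  0.0733] g 0.085
0.039570696673904476 0.24676447971877147
0.17511942848555756
```

```bash
python3 -m handwheel '[{"travel":[-0.001,0,0],"twist":[0,0,0],"gripper":0.4},{"travel":[-0.002,0,0],"twist":[0,0,0],"gripper":0.4},{"travel":[-0.003,0,0],"twist":[0,0,0],"gripper":0.4},{"travel":[-0.003,0,0],"twist":[0,0,0],"gripper":0.4},{"travel":[-0.003,-0.01,0],"twist":[0,0,0],"gripper":0.4},{"travel":[-0.003,-0.03,0],"twist":[0,0,0],"gripper":0.4},{"travel":[-0.003,-0.05,0],"twist":[0,0,0],"gripper":0.4},{"travel":[-0.003,-0.08,0],"twist":[0,0,0],"gripper":0.4},{"travel":[-0.003,-0.12,0],"twist":[0,0,0],"gripper":0.4},{"travel":[-0.003,-0.15,0],"twist":[0,0,0],"gripper":0.4}]'
python3 -m handwheel '[{"travel":[-0.03,-0.02,0],"twist":[0,0,0],"gripper":0.4},{"travel":[-0.07,-0.03,0],"twist":[0,0,0],"gripper":0.4},{"travel":[-0.11,-0.03,0],"twist":[0,0,0],"gripper":0.4},{"travel":[-0.15,-0.03,0.02],"twist":[0,0,0],"gripper":0.4},{"travel":[-0.19,-0.03,0.05],"twist":[0,0,0],"gripper":0.4},{"travel":[-0.23,-0.03,0.08],"twist":[0,0,0],"gripper":0.4},{"travel":[-0.27,-0.03,0.11],"twist":[0,0,0],"gripper":0.4},{"travel":[-0.31,-0.03,0.14],"twist":[0,0,0],"gripper":0.4},{"travel":[-0.35,-0.03,0.17],"twist":[0,0,0],"gripper":0.4},{"travel":[-0.37,-0.03,0.18],"twist":[0,0,0],"gripper":0.4}]'
python3 snap.py 13
python3 - <<'E'
import pickle,cv2
s=pickle.load(open('pics/top13.pkl','rb'));cv2.imwrite('pics/topfull13.png',s['pixels'][...,::-1])
E
```

```text
time_s: 25.3
ee_pos: [0.6637, 0.1351, 0.3226]
ee_rot: [-1.122, -1.339, 1.337]
contact_force: [1.1, 0.4, 1.0]
grip_width: 0.397
time_s: 26.3
ee_pos: [0.5484, -0.2639, 0.3509]
ee_rot: [-1.124, -1.333, 1.337]
contact_force: [0.5, 0.7, -0.5]
grip_width: 0.402
```

View pics/top13.png

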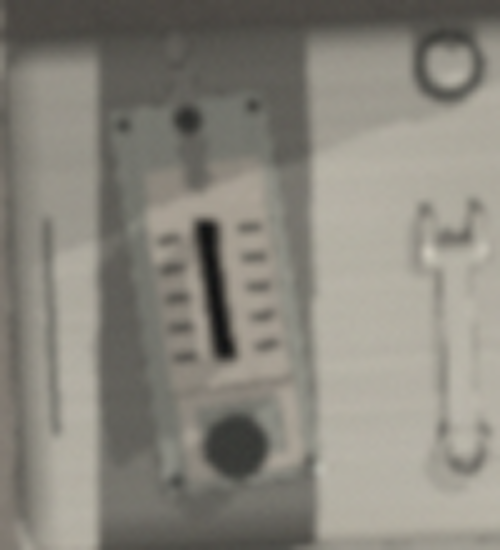

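View pics/scene13.png

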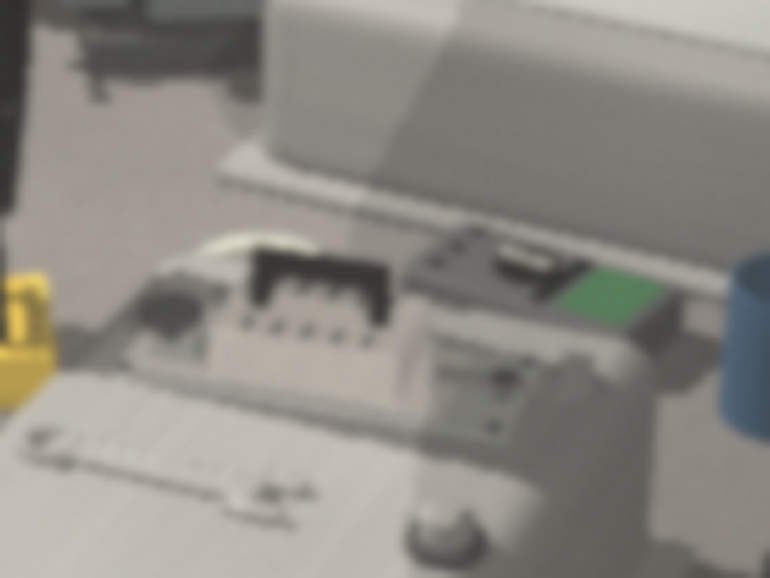

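View pics/topfull13.png

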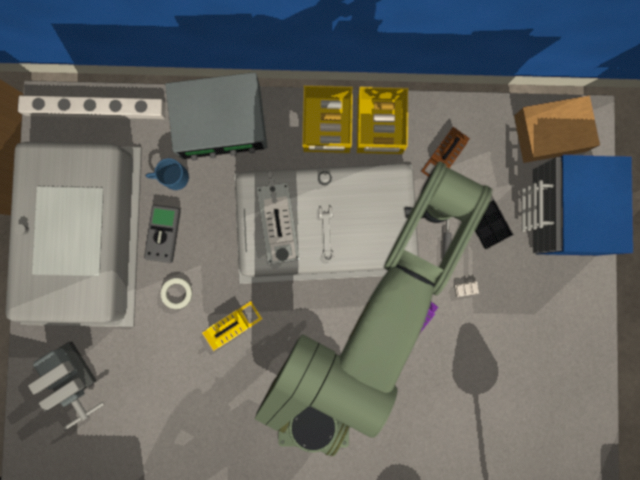

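Run:
```python
from h import *
s=pickle.load(open('pics/top13.pkl','rb'));o=(252,172);f=9
a=s['pixels'][o[1]:o[1]+62,o[0]:o[0]+44,::-1]
b=np.clip((cv2.resize(a,None,fx=f,fy=f,interpolation=cv2.INTER_CUBIC).astype(float)-50)*1.9,0,255).astype('u1')
c=b.copy()
draw(b,s,(.6266,.1239,.174),[box(29,45,-4,4,29),box(-38,45,-6.5,6.5,8)],.154,o,f,(0,0,255))
draw(b,s,(.5343-.003,.1062-.0005,.174),cover,.154,o,f,(255,0,0))
cv2.imwrite('pics/fin.png',np.hstack([b,c]))
```

```text
(no output)
```

View pics/fin.png

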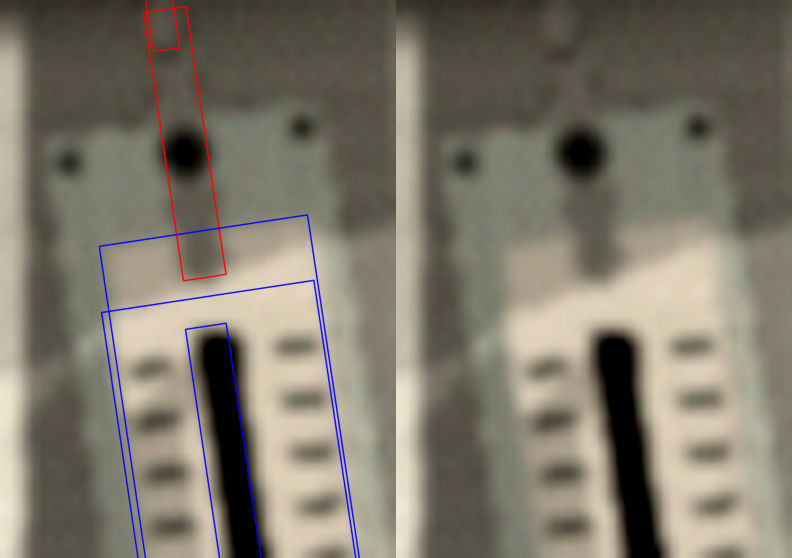

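Run:
```python
from plant import env
s=env.state();print(s['time_s'],s['contact_force'],s['joint_vel'].round(3));print(env.finish_job())
```

```text
26.4 [-0.41707129  0.55824195  0.57110311] [0.061 0.002 0.004 0.044 0.001 0.026]
the job is handed in; nothing more can be done
None
```

The white cover is back over the terminal block, held under the stud's head, and the clip is shut across its rear tab. I handed the job in at 26.4 s of the 53 s allowed. No verdict was reported.

**How it went:**
- **Hooking the eye:** I gripped the cover by its handle and tilted it about 33°. I took the lip down beside the stud and moved it along until I felt the neck, at about 2 N.
- **Seating:** I backed off 3 mm, levelled the cover, and lowered it until it touched the plate. It read level when I let go.
- **Clip:** it stood about 0.25 rad past its open position at the start. I turned it by the thumb tab to its stop. There, a further 4 mm of commanded travel moved it only 0.3 mm, at about 9 N.

**Last checks:**
- **Position:** the final pictures show the head above the eye. The tongue lies over the rear tab at the shut angle, and the cover is parallel to the plate.
- **Other things:** nothing else on the tank or bench looks moved. The arm blocks the view of the screwdriver and most of the purple cover, so I could not check those two.
- **Forces:** the largest force I read was about 12 N, at the clip's stop.

**Where the checks disagreed:**
- The camera and arm positions differed by 2 to 3 mm. The cover probably sits 3 to 5 mm towards the stud and 1 to 2 mm sideways, within the 8 mm allowed.
- I judged that it lies flat from the contact force and the level tool, not from a direct height measurement.

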